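# Extend the drying rack's telescoping arm and park the sippy cup in it

### The arm

A 6-joint arm with a two-finger parallel gripper is mounted at the origin on the work surface. World frame = base frame: x ahead of the robot, y to its left, z up, the work surface at z = 0. Lengths are in m, angles in rad, forces in N, time in s.
With the tool pointing down it reaches from about 0.3 to 0.875 m from the base axis. Payload 4.2 kg.
Tool frame: the origin (TCP) lies between the finger pads; the fingertips stand env.tcp_to_tips ahead of it and the grasp point (between the pads) lies 5 mm behind it (env.tcp_to_tips is the distance from the TCP to the fingertips, in m); z points along the fingers, y is the line along which they close (so a half turn about z gives the same grasp; the last joint's range is limited). The gripper opens to 85 mm and grips with 20 to 120 N. Pads are 22 mm wide; open, the fingers measure 114 mm over their backs; the gripper's body (76 mm by 85 mm) begins 54 mm behind the grasp point. The pads swing forward as they close: fully open they stand 13 mm farther back than shut.
Start: joints at [1.272, 0.32, 1.565, -0, 1.257, -0.02], TCP at [0.158, 0.553, 0.245] pointing down, gripper open.
Joint ranges: [-3.11, 3.11], [-0.84, 2.01], [0.21, 2.61], [-1.34, 4.49], [0.05, 2.63], [-2.56, 2.56]. Speed limits (rad/s): [2.57, 2.57, 3.14, 3.14, 3.14, 3.14].

### API

Orientations are given as a unit quaternion [w, x, y, z].
In Python, from plant import observe, snapshot, order, search_frame, env gives the robot as it stands. The module is installed in compiled form; this text tells all that it offers.
- The arm moves only by the shell command python3 -m handwheel 'ROWS'. ROWS is JSON, a list of rows, each an object of numbers: "x", "y", "z": the shift along the tool's x, y, z in m; "rx", "ry", "rz": the turn, a rotation vector about the tool's x, y, z in degrees; "fingers": the gripper command: -1 is shut, 1 is fully open, values between are in proportion. In form: [{"x": .., "y": .., "z": .., "rx": .., "ry": .., "rz": .., "fingers": ..}, ...]. A call has 1 to 12 rows; each row shifts and turns the commanded pose from where the row before left it, along the tool's axes as they then stand; what a row does not reach is not made up. A row lasts 1/10 s, in which the tool goes at most 50 mm and 8.59 degrees, less where a joint would pass 70% of its speed; a pose out of reach is approached as far as the arm can. A call with a gripper value outside its range is refused whole. The fingers move at their own pace and stop on an object; the grip force is fixed at half the most. Time passes only in rows, so rows that do not move let the fingers close. It gives the time, the measured TCP pose, the force, the opening and the grip force at its end, in the units of the state.
- observe(): the state, without advancing time (a new reading comes with each control period).
- snapshot(name): name is "scene" or "side" or "wrist"; returns a dict with "color" (420x560x3 uint8, blue, green, red), "fov_y" (degrees; the focal length in pixels is half the picture's height over the tangent of half this angle, whatever the lens; pixels are square), "cx", "cy" (the principal point, pixels), "R" (3x3) and "t" (3): a world point X has camera coordinates R X + t; the wrist camera has in their place "T_tool_cam" (4x4, takes a point from camera to tool coordinates, whose origin is the TCP and whose axes are the flange's). Camera axes: x right, y down, z forward; pixel columns grow to the right and rows downward; lengths in m; the calibration is good to about 2 mm. A picture is of the moment at which its call begins: read the wrist's pose just before it. There is no depth.
- order.hand_in(): hands the job in; it is judged then, once.
Trained networks look in a picture, given as the dict that the camera call returned (one of the last four; its "shot" number tells which), for a name from the list of things; names that differ only in an ending like _2 or _b are one class to them, and where a whole thing is asked for, a point or a joint stands for the part that bears it (a point fixed in the world has none). Each returns a list of dicts, best first, with "conf" (0 to 1); they miss things now and then, are a little off and sometimes report something else, mostly with a low value. They report only what shows in the picture. A call takes as long as a camera call. They do not tell look-alikes from the thing itself.
- search_frame(picture, thing): "position" ([row, column] in pixels, amid what is visible of it).
The state is a dict: "clock": time; "joint_pos": joint angles; "qvel": joint speeds; "tau": joint torques, N m; "position": TCP position; "eef_rot": TCP orientation; "force": force on the tool from outside, world axes, zero at the start; "moment": the same for the moment, N m; "opening": finger opening in m; "gripper_force": force on a finger pad.
Only numpy, scipy, OpenCV 4.12 (cv2) and the standard library are available. Lean on these libraries where they do the work, as an engineer would, in place of code of your own. Each camera call takes 0.05 s, during which the arm holds its last target. There are 200 camera calls.

### The job

The adjustable bay of the white drying rack is too narrow for the pink cup: press the spring button on the rack's tube, slide it along until it pops up by itself through the next hole, and then stand the pink cup from the shelf upside down, as it already stands, on the tray between the fixed and the sliding fence. Go gently and feel for the hole: the plastic cracks if the button is rammed against the tube with more than about 18 N. Leave the other cup, the jar, the bowl and the spout where they are.

Things in the scene. Friction and masses are not known exactly. Their poses are not given: they have to be found in the camera images.
- rack: White plastic drying rack, fixed. Origin: on the shelf under its middle; z up; y runs along its tube, the way the sliding fence moves out. Tray x -85..85, y -130..160 mm, floor 8 mm above the shelf. Fences run along x, 6 mm thick, tops 50 mm above the shelf. Cup bay: between the fixed fence face at y = 13 mm and the sliding fence (face at y = 41 mm when retracted), middle at x = 20 mm.
- first_hole (a point): Middle of the first hole in the top face of the rack's square tube (32 mm wide, at rack x -65 mm, from y -105 to about +38 mm; this point at y -60 mm, 46 mm above the shelf). The top is slotted along y; the holes are wider than the slot. In a hole the button has 1.5 mm of play either way.
- extender (a joint): Slide of the grey inner tube, with button and sliding fence, along rack +y in m: about 0 retracted, button in the first hole; end stop 0.078. The next hole lies somewhere from 0.042 to 0.066: it differs each time and is not measured; it must be felt (or seen). Sliding friction about 2.5 N, about 6 N while the button rubs under the tube's top.
- button (a joint): Depth of press in m: 0 popped up, about 0.004 held down under the tube's top between holes, 0.0065 pressed fully onto the tube's floor. Spring 7 N at 0, 12 N fully pressed. Pressed deeper than 0.0045 it can slide out of a hole; from the first hole it is surely under the tube's top at extender 0.012 and then stays down by itself till the next hole. Over 18 N against floor or hole edges cracks it.
- button_top (a point): Centre of the flat top of the button's round grey cap, 24 mm in diameter, 18 mm high (underside 18 mm below this point). This point is 32 mm above the tube's top when popped up, 26 mm when pressed. The cap always stays above the tube, its neck runs in the slot: it can be pressed, gripped or pushed along. Free space beside it along the tube.
- sliding_fence (a point): Point on the upper edge of the sliding fence, on its inner face (the one towards the bay), at rack x = +20 mm, 50 mm above the shelf.
- cup: The pink plastic sippy cup that stands alone on the shelf upside down (no lid, no handles): rim down 60 mm diameter, tapering to 51 mm near its flat top, 85 mm high, 60 g. Origin: centre of the rim at the bottom; z up.
- cup2: A like pink cup already in the rack's other slot, behind the tube, its top 93 mm above the shelf; leave it. Origin: centre of its bottom rim.
- jar: Small glass jar with closed hinged lid, 64 mm diameter, 80 mm high. Origin: centre of its underside. Leave it.
- bowl: Orange plastic snack bowl, 104 mm diameter, 45 mm high. Origin: centre of its underside. Leave it.
- spout: Grey hard silicone spout, 38 mm diameter, 36 mm high. Origin: centre of its underside. Leave it.
Things that resemble listed ones, but are neither listed nor needed, are in the scene too. Leave any red or yellow look-alike of the cup alone.

How it is judged:
On the way:
1. the sliding fence is out and the button has popped up in the next hole (value of joint extender between 0.037 and 0.071 m and value of joint button below 0.0015 m), for 0.2 s.
At the end, for the whole second after the job is handed in: The sliding fence is 37 to 71 mm out with the button popped up in the next hole (pressed less than 1.5 mm), and the cup stands upright on its rim (within 0.08 rad) on the tray's floor (within 4 mm) between the fixed and the sliding fence, its centre at rack x between -20 and 56 mm, at rest (all of step 1 and x of cup in the frame of rack between -0.02 and 0.056 m and y of cup in the frame of rack between 0.036 and 0.086 m and z of cup in the frame of rack below 0.012 m and angle between cup's own z axis and vertical below 0.08 rad and linear speed of cup below 0.02 m/s); the robot touches nothing.
It fails at once if the button is rammed against the tube with more than 18 N (contact force between shoulder and anything else above 18 N).
It fails at once if another thing is displaced by more than 25 mm (distance of any of cup2, jar, bowl, spout from where it was at the start of the episode above 0.025 m).
It fails at once if the cup is knocked over (angle between cup's own z axis and vertical above 0.9 rad).
It also fails if it takes over 70 s, if anything falls off the work surface, if the arm or the gripper's body presses on something with over 40 N, if the wrist force passes 120 N, or if a joint passes its speed limit or range.

## Working session

There is one attempt and no reset: what is moved stays moved. The work goes in short steps, Python scripts to look and compute and a shell command to move; the robot and the scene stay as the last step left them, time stands still between calls to the robot, and variables do not carry over. Pictures are saved under pics/ and viewed, at most 10 in all, crops included, and the job is handed in when it is done.

```bash
mkdir -p pics
cat > h.py <<'E'
import numpy as np, cv2
from plant import observe, snapshot, order, search_frame, env
from scipy.spatial.transform import Rotation as Ro
def cam(p, o=None):
    f=p["color"].shape[0]/2/np.tan(np.radians(p["fov_y"])/2)
    if "R" in p: R=np.array(p["R"]); t=np.array(p["t"])
    else:
        q=o["eef_rot"]; T=np.eye(4); T[:3,:3]=Ro.from_quat([q[1],q[2],q[3],q[0]]).as_matrix(); T[:3,3]=o["position"]
        M=np.linalg.inv(T@np.array(p["T_tool_cam"])); R,t=M[:3,:3],M[:3,3]
    return f,p["cx"],p["cy"],R,t
def ray(c,rc):
    f,cx,cy,R,t=c; d=R.T@np.array([(rc[1]-cx)/f,(rc[0]-cy)/f,1]); return -R.T@t,d/np.linalg.norm(d)
def atz(c,rc,z):
    o,d=ray(c,rc); return o+d*(z-o[2])/d[2]
def proj(c,X):
    f,cx,cy,R,t=c; v=R@np.array(X)+t; return np.array([cy+f*v[1]/v[2],cx+f*v[0]/v[2]])
def tri(rs):
    A=sum(np.eye(3)-np.outer(d,d) for o,d in rs); b=sum((np.eye(3)-np.outer(d,d))@o for o,d in rs); return np.linalg.solve(A,b)
E
python3 - <<'E'
from h import *
o=observe(); print(o, env.tcp_to_tips)
for n in ["scene","side","wrist"]:
    p=snapshot(n); cv2.imwrite(f"pics/{n}0.png",p["color"]); c=cam(p,o)
    print(n,p["fov_y"],"campos",(-c[3].T@c[4]).round(3))
    for th in ["rack","first_hole","button_top","sliding_fence","cup","cup2","jar","bowl","spout"]:
        print(th,[(np.round(r["position"]).tolist(),round(r["conf"],2),atz(c,r["position"],.05).round(3).tolist()) for r in search_frame(p,th)[:4]])
E
```

```text
{'clock': 0.0, 'joint_pos': array([ 1.27199897e+00,  3.20313638e-01,  1.56570376e+00,  3.89991448e-05,
        1.25736695e+00, -2.00209857e-02]), 'qvel': array([-0.00057121, -0.00014287, -0.00048522,  0.00060602,  0.0011494 ,
       -0.00062476]), 'tau': array([ 3.04090372e-04, -4.15529501e+01, -2.34161228e+01, -3.36664175e-05,
        8.03706294e-03,  1.34982852e-06]), 'position': array([0.15809501, 0.55236849, 0.24446014]), 'eef_rot': array([-1.60511164e-04,  1.38943175e-01,  9.90299950e-01, -8.81544571e-04]), 'force': array([ 0.43037662, -0.67254474, -0.11627867]), 'moment': array([0.01476535, 0.04819935, 0.01934927]), 'gripper_force': 0.0, 'opening': 0.08533339227990175} 0.014
scene 54.43191111575977 campos [ 0.787 -0.607  0.732]
rack [([192.0, 364.0], 0.94, [0.593, 0.037, 0.05])]
first_hole [([192.0, 365.0], 0.87, [0.595, 0.04, 0.05]), ([250.0, 243.0], 0.26, [0.454, -0.242, 0.05])]
button_top [([190.0, 338.0], 0.53, [0.539, 0.011, 0.05])]
sliding_fence [([173.0, 354.0], 0.9, [0.545, 0.081, 0.05])]
cup [([213.0, 375.0], 0.86, [0.641, -0.009, 0.05]), ([209.0, 261.0], 0.86, [0.422,
[... 866 characters left out ...]
 [0.627, -0.021, 0.05]), ([288.0, 227.0], 0.69, [0.304, -0.25, 0.05]), ([204.0, 270.0], 0.69, [0.556, 0.016, 0.05]), ([273.0, 282.0], 0.64, [0.43, -0.265, 0.05])]
cup2 [([204.0, 298.0], 0.93, [0.627, -0.021, 0.05]), ([288.0, 227.0], 0.69, [0.304, -0.25, 0.05]), ([204.0, 270.0], 0.69, [0.556, 0.016, 0.05]), ([273.0, 282.0], 0.64, [0.43, -0.265, 0.05])]
jar [([303.0, 345.0], 0.88, [0.487, -0.412, 0.05]), ([291.0, 409.0], 0.52, [0.625, -0.448, 0.05])]
bowl [([254.0, 346.0], 0.71, [0.594, -0.28, 0.05])]
spout [([290.0, 407.0], 0.8, [0.622, -0.444, 0.05])]
wrist 67.93206087989215 campos [0.088 0.573 0.372]
rack []
first_hole []
button_top []
sliding_fence []
cup []
cup2 []
jar []
bowl []
spout []
```

Run:
```python
import cv2
a=cv2.imread("pics/scene0.png");b=cv2.imread("pics/side0.png")
cv2.imwrite("pics/sc1.png",cv2.resize(a[130:400,160:460],None,fx=2.2,fy=2.2,interpolation=cv2.INTER_CUBIC))
cv2.imwrite("pics/si1.png",cv2.resize(b[140:320,190:430],None,fx=3.2,fy=3.2,interpolation=cv2.INTER_CUBIC))
```

```text
(no output)
```

View pics/sc1.png

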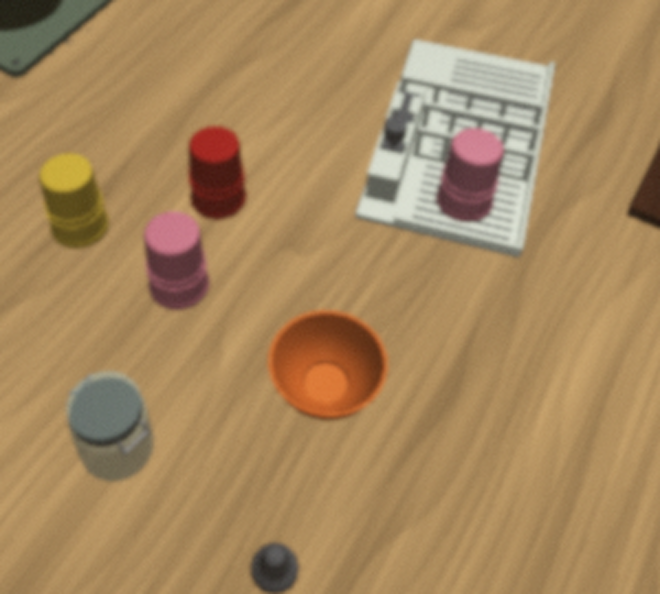

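View pics/si1.png

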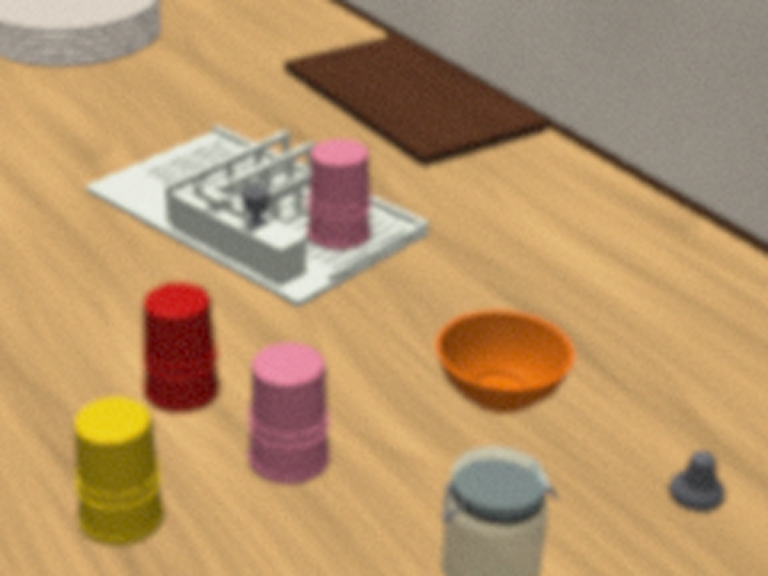

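The scene and side pictures show four cups. In the scene image they are yellow (218,194), red (209,261), pink alone on the wood (247,241), and pink inside the rack (213,375), given as row, column. The target is the pink cup at (247,241), because it stands alone on the shelf. The one in the rack is cup2. The grey button sits on the tube at about scene (187,340).

```bash
cat >> h.py <<'E'
def go(p,yaw=None,o=None):
    "rows needed: shift in current tool frame to world p; rz (deg) so that tool y points at world angle yaw (mod 180)"
    o=o or observe(); q=o["eef_rot"]; R=Ro.from_quat([q[1],q[2],q[3],q[0]]).as_matrix()
    s=R.T@(np.array(p)-o["position"]); a=np.degrees(np.arctan2(R[1,1],R[0,1])); r=None
    if yaw is not None: r=-((yaw-a+90)%180-90)
    print("shift mm",(s*1000).round(1),"tool y at",a.round(2),"tilt",R[:,2].round(4),"rz",r,"j",o["joint_pos"].round(2))
E
python3 - <<'E'
from h import *
o=observe();S=[]
for n in ["scene","side","wrist"]:
    p=snapshot(n);S.append(cam(p,o))
print("T",np.array(p["T_tool_cam"]).round(3))
sc,si,_=S
k=lambda x,y:(130+y/2.2,160+x/2.2); m=lambda x,y:(140+y/3.2,190+x/3.2)
print("tray sc",[atz(sc,k(*u),.008).round(3) for u in [(414,40),(553,62),(522,252),(358,217)]])
print("tray si",[atz(si,m(*u),.008).round(3) for u in [(219,127),(428,228),(298,300),(90,188)]])
print("tube near corners sc",[atz(sc,k(*u),.046).round(3) for u in [(368,175),(401,180)]])
print("button",tri([ray(sc,k(398,120)),ray(si,m(257,187))]),atz(sc,k(398,120),.078))
print("cup top",tri([ray(sc,k(174,233)),ray(si,m(289,364))]), atz(sc,k(174,233),.085),atz(si,m(289,364),.085))
print("cup2 top",tri([ray(sc,k(476,147)),ray(si,m(340,153))]))
print("red", atz(sc,k(214,144),.085)," yel",atz(sc,k(67,173),.085),"bowl",atz(sc,k(328,355),.045))
go([.5,0,.3],0,o)
E
```

```text
T [[ 0.001 -0.958 -0.285  0.073]
 [ 1.     0.     0.001 -0.   ]
 [-0.001 -0.285  0.958 -0.128]
 [ 0.     0.     0.     1.   ]]
tray sc [array([0.475, 0.203, 0.008]), array([0.634, 0.255, 0.008]), array([ 0.71 , -0.029,  0.008]), array([ 0.551, -0.077,  0.008])]
tray si [array([0.641, 0.248, 0.008]), array([ 0.707, -0.034,  0.008]), array([ 0.544, -0.077,  0.008]), array([0.472, 0.194, 0.008])]
tube near corners sc [array([ 0.546, -0.052,  0.046]), array([ 0.577, -0.04 ,  0.046])]
button [0.54845126 0.00157892 0.07880701] [0.54728606 0.00420187 0.078     ]
cup top [ 0.4414774  -0.23547506  0.07881531] [ 0.44431321 -0.23831408  0.085     ] [ 0.43711898 -0.24377115  0.085     ]
cup2 top [0.63264185 0.0013757  0.08858067]
red [ 0.4118782  -0.12853323  0.085     ]  yel [ 0.31449446 -0.23491736  0.085     ] bowl [ 0.61475374 -0.25112448  0.045     ]
shift mm [-480.7 -437.4  -54.7] tool y at 74.03 tilt [ 0.  0. -1.] rz 74.02743878866956 j [ 1.27  0.32  1.56 -0.    1.26 -0.02]
```

Run:
```python
import cv2
a=cv2.imread("pics/scene0.png")
cv2.imwrite("pics/sc2.png",cv2.resize(a[140:250,170:430],None,fx=3,fy=3,interpolation=cv2.INTER_CUBIC))
```

```text
(no output)
```

View pics/sc2.png

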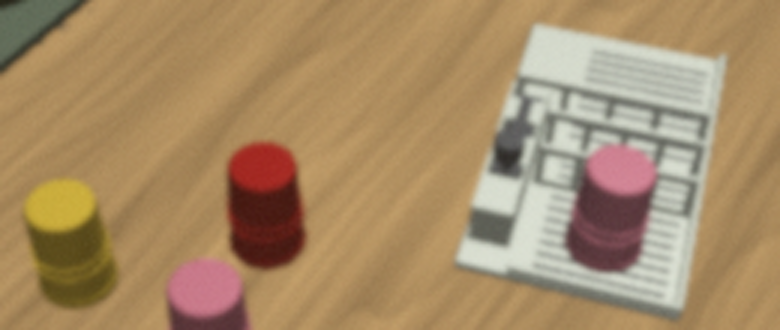

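In the crop, yellow is at (240,60), red at (200,265), the wanted pink cup at (290,205) alone on the wood, and cup2 inside the rack at (205,612), in x2 crop pixels. The rack yaw comes out near 16°, which matches the tray's 290 × 167 mm outline. I'll move above the button.

```bash
python3 -m handwheel '[{"x":-0.033,"y":-0.0265,"fingers":1},{"x":-0.033,"y":-0.0265},{"x":-0.033,"y":-0.0265},{"x":-0.033,"y":-0.0265},{"x":-0.033,"y":-0.0265},{"x":-0.033,"y":-0.0265},{"x":-0.033,"y":-0.0265},{"x":-0.033,"y":-0.0265}]'
python3 -m handwheel '[{"x":-0.033,"y":-0.0265},{"x":-0.033,"y":-0.0265},{"x":-0.033,"y":-0.0265},{"x":-0.033,"y":-0.0265},{"x":-0.033,"y":-0.0265},{"x":-0.033,"y":-0.0265},{"x":-0.033,"y":-0.0265},{"x":-0.033,"y":-0.0265}]'
python3 -m handwheel '[{"rz":8.25},{"rz":8.25},{"rz":8.25},{"rz":8.25},{"rz":8.25},{"rz":8.25},{"rz":8.25},{},{}]'
cat > look.py <<'E'
from h import *
import sys
o=observe(); p=snapshot("wrist"); c=cam(p,o); cv2.imwrite("pics/"+sys.argv[1],cv2.resize(p["color"],(784,588),interpolation=cv2.INTER_CUBIC))
go([.55,0,.25],16,o); print(o["position"].round(4),o["force"].round(2),o["opening"])
for th,z in [("button_top",.078),("first_hole",.046),("sliding_fence",.05),("cup",.085),("rack",.03)]:
    print(th,[(np.round(r["position"],1).tolist(),round(r["conf"],2),atz(c,r["position"],z).round(4).tolist()) for r in search_frame(p,th)[:3]])
E
python3 look.py w1.png
```

```text
shift mm [-528.8 -423.6   -4.7] tool y at 74.03 tilt [-0.  0. -1.] rz 58.026562258626754 j [ 1.27  0.32  1.56  0.    1.26 -0.02]
[0.1582 0.5528 0.2453] [-0.25 -0.72 -0.33] 0.0855948267936654
button_top []
first_hole []
sliding_fence []
cup []
rack []$[0]: bad value
$[0]: bad value
$[0]: bad value
```

View pics/w1.png

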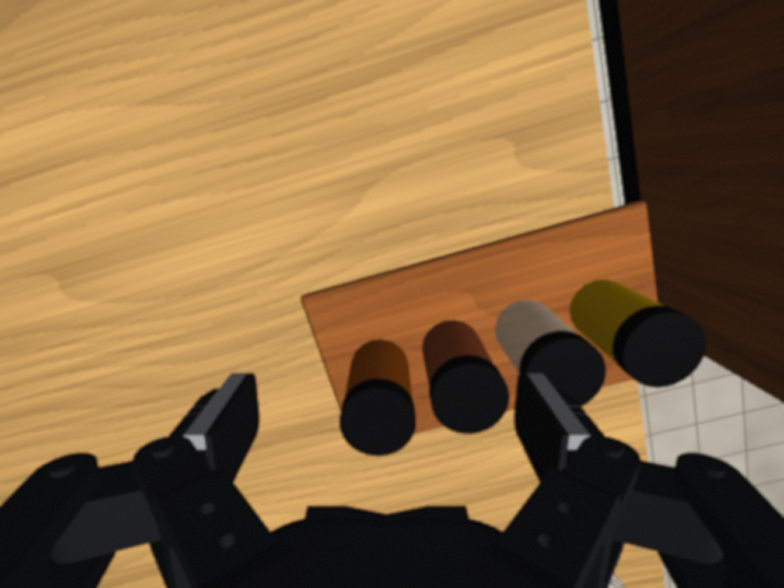

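The move was refused because rows need every field. The wrist picture shows only the spice rack at the start pose, with the fingers at (245,400) and (545,400). I'll retype the rows in full.

```bash
python3 -m handwheel '[{"x":-0.033,"y":-0.0265,"z":0,"rx":0,"ry":0,"rz":0,"fingers":1},{"x":-0.033,"y":-0.0265,"z":0,"rx":0,"ry":0,"rz":0,"fingers":1},{"x":-0.033,"y":-0.0265,"z":0,"rx":0,"ry":0,"rz":0,"fingers":1},{"x":-0.033,"y":-0.0265,"z":0,"rx":0,"ry":0,"rz":0,"fingers":1},{"x":-0.033,"y":-0.0265,"z":0,"rx":0,"ry":0,"rz":0,"fingers":1},{"x":-0.033,"y":-0.0265,"z":0,"rx":0,"ry":0,"rz":0,"fingers":1},{"x":-0.033,"y":-0.0265,"z":0,"rx":0,"ry":0,"rz":0,"fingers":1},{"x":-0.033,"y":-0.0265,"z":0,"rx":0,"ry":0,"rz":0,"fingers":1}]'
python3 -m handwheel '[{"x":-0.033,"y":-0.0265,"z":0,"rx":0,"ry":0,"rz":0,"fingers":1},{"x":-0.033,"y":-0.0265,"z":0,"rx":0,"ry":0,"rz":0,"fingers":1},{"x":-0.033,"y":-0.0265,"z":0,"rx":0,"ry":0,"rz":0,"fingers":1},{"x":-0.033,"y":-0.0265,"z":0,"rx":0,"ry":0,"rz":0,"fingers":1},{"x":-0.033,"y":-0.0265,"z":0,"rx":0,"ry":0,"rz":0,"fingers":1},{"x":-0.033,"y":-0.0265,"z":0,"rx":0,"ry":0,"rz":0,"fingers":1},{"x":-0.033,"y":-0.0265,"z":0,"rx":0,"ry":0,"rz":0,"fingers":1},{"x":-0.033,"y":-0.0265,"z":0,"rx":0,"ry":0,"rz":0,"fingers":1}]'
python3 -m handwheel '[{"x":0,"y":0,"z":0,"rx":0,"ry":0,"rz":8.25,"fingers":1},{"x":0,"y":0,"z":0,"rx":0,"ry":0,"rz":8.25,"fingers":1},{"x":0,"y":0,"z":0,"rx":0,"ry":0,"rz":8.25,"fingers":1},{"x":0,"y":0,"z":0,"rx":0,"ry":0,"rz":8.25,"fingers":1},{"x":0,"y":0,"z":0,"rx":0,"ry":0,"rz":8.25,"fingers":1},{"x":0,"y":0,"z":0,"rx":0,"ry":0,"rz":8.25,"fingers":1},{"x":0,"y":0,"z":0,"rx":0,"ry":0,"rz":8.25,"fingers":1},{"x":0,"y":0,"z":0,"rx":0,"ry":0,"rz":0,"fingers":1},{"x":0,"y":0,"z":0,"rx":0,"ry":0,"rz":0,"fingers":1}]'
python3 look.py w2.png
```

```text
clock: 2.75
position: [0.3545, 0.2749, 0.2456]
eef_rot: [0.0, 0.139, 0.99, 0.0]
force: [1.0, 0.2, 0.3]
opening: 0.0858
gripper_force: 0.0
clock: 3.55
position: [0.55, -0.0018, 0.2455]
eef_rot: [0.0, 0.139, 0.99, 0.0]
force: [0.5, 0.2, 0.4]
opening: 0.0853
gripper_force: 0.0
clock: 4.45
position: [0.5492, -0.0001, 0.2453]
eef_rot: [-0.0, 0.599, 0.801, 0.0]
force: [-0.3, 0.7, 0.0]
opening: 0.0854
gripper_force: 0.0
shift mm [-0.1  0.8 -4.7] tool y at 16.45 tilt [ 0.e+00  1.e-04 -1.e+00] rz 0.44614559699921585 j [-0.02  0.28  1.62  0.    1.24 -0.31]
[ 5.492e-01 -1.000e-04  2.453e-01] [-0.3   0.71  0.03] 0.08539789082860516
button_top [([191.9, 273.7], 0.88, [0.5451, 0.0056, 0.078])]
first_hole [([103.9, 329.6], 0.58, [0.5749, 0.0999, 0.046])]
sliding_fence [([95.6, 279.7], 0.97, [0.5253, 0.093, 0.05])]
cup [([310.2, 36.2], 0.85, [0.3388, -0.188, 0.085]), ([257.8, 129.1], 0.7, [0.4241, -0.0994, 0.085]), ([210.0, 353.6], 0.59, [0.6233, 0.0119, 0.085])]
rack [([106.6, 329.9], 0.83, [0.5783, 0.099, 0.03])]
```

View pics/w2.png

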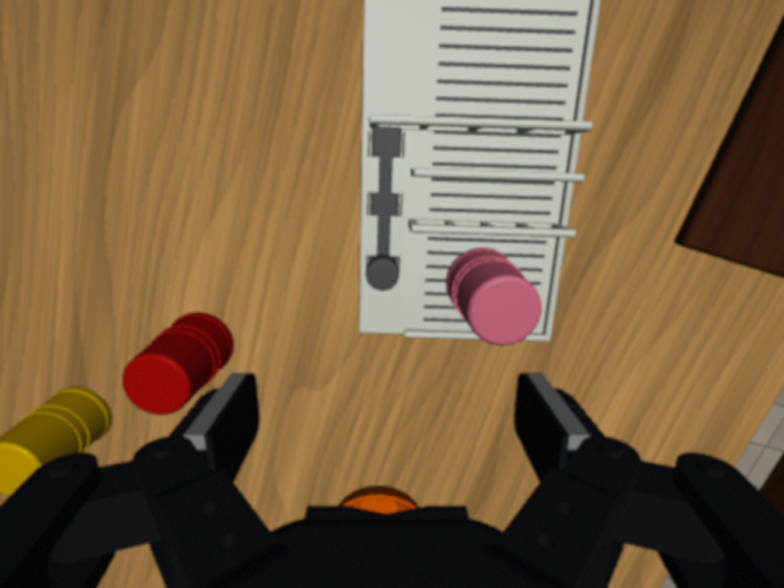

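The wrist picture shows the cap at (383,272), one hole at (385,205), another dark square at (387,143) near the sliding fence, and cup2 at (500,300). The fences are at rows 125, 175 and 228. I'll fit the rack pose from these.

Run:
```python
from h import *
from scipy.optimize import least_squares
o=observe(); p=snapshot("wrist"); c=cam(p,o); k=lambda x,y:(y/1.4,x/1.4)
u=np.radians(16);
# fit rack (x,y,yaw): picked pixels with rack coords (mm)
pts=[((360,332),(-85,-130,8)),((550,340),(85,-130,8)),((382,270),(-65,-60,78))]
def W(q,r): 
    a=q[2]; r=np.array(r)/1000; return np.array([q[0]+np.cos(a)*r[0]-np.sin(a)*r[1],q[1]+np.sin(a)*r[0]+np.cos(a)*r[1],r[2]])
fun=lambda q:np.concatenate([proj(c,W(q,r))-k(*a) for a,r in pts])
s=least_squares(fun,[.597,.074,.28]); q=s.x; print(q,np.degrees(q[2]),s.fun.round(1))
def rk(a,z):
    d=atz(c,k(*a),z)[:2]-q[:2]; e=np.cos(q[2]),np.sin(q[2]); return np.round([1000*(d[0]*e[0]+d[1]*e[1]),1000*(-d[0]*e[1]+d[1]*e[0])],1)
for n,a,z in [("button",(382,270),.078),("hole lo",(385,216),.046),("hole hi",(385,193),.046),("sq lo",(387,156),.046),("sq hi",(387,128),.046),("fix fence R",(584,178),.05),("fence2 R",(574,233),.05),("slide R",(591,127),.05),("slideL",(372,122),.05),("trayTL? x",(597,0),.008)]: print(n,rk(a,z),atz(c,k(*a),z).round(4))
print("button atz",atz(c,k(382,270),.078), W(q,(-65,-60,78)))
go(W(q,(-65,-60,130)),np.degrees(q[2]),o)
im=p["color"]; cv2.imwrite("pics/w3.png",cv2.resize(im[70:250,240:440],None,fx=3.3,fy=3.3,interpolation=cv2.INTER_CUBIC))
```

```text
[0.59531778 0.0768881  0.24178958] 13.853522502736984 [-1.3 -0.8 -1.4 -1.2  1.9  1.5]
button [-66.6 -58.2] [0.5446 0.0045 0.078 ]
hole lo [-66.  -24.5] [0.5371 0.0373 0.046 ]
hole hi [-66.8  -7.9] [0.5324 0.0532 0.046 ]
sq lo [-66.4  17.8] [0.5266 0.0782 0.046 ]
sq hi [-67.3  36.4] [0.5213 0.0961 0.046 ]
fix fence R [74.7  8.9] [0.6657 0.1034 0.05  ]
fence2 R [ 74.1 -30.4] [0.6745 0.0651 0.05  ]
slide R [73.6 42.9] [0.6565 0.1361 0.05  ]
slideL [-77.8  39.5] [0.5104 0.0966 0.05  ]
trayTL? x [ 80.9 132.9] [0.6421 0.2253 0.008 ]
button atz [0.54460858 0.00446067 0.078     ] [0.54657499 0.00306981 0.078     ]
shift mm [  3.8  -1.6 115.3] tool y at 16.32 tilt [ 1.e-04  1.e-04 -1.e+00] rz 2.464141292491732 j [-0.02  0.28  1.62  0.    1.24 -0.31]
```

View pics/w3.png

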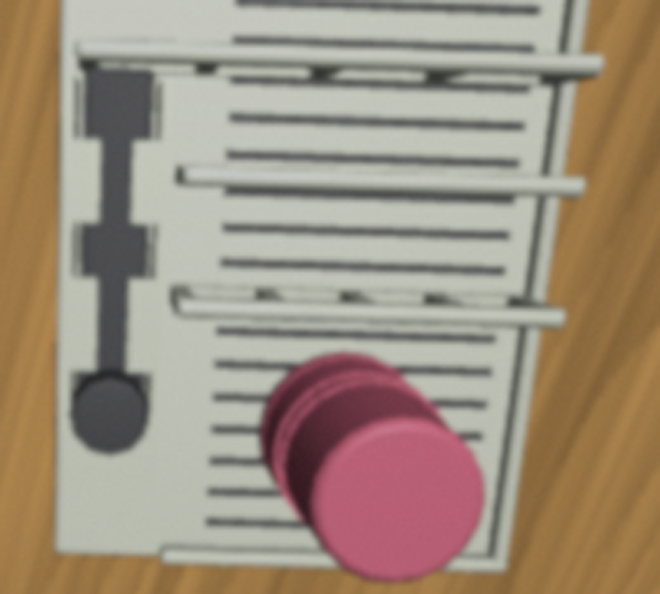

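From this crop the second hole is centred 42–46 mm from the cap (first hole half-hidden under the cap), and the slot direction gives a yaw of 15°. I'll press from above with the fingers shut, first hovering 13 mm above the cap.

```bash
python3 -m handwheel '[{"x":0.0057,"y":-0.0031,"z":0,"rx":0,"ry":0,"rz":1.3,"fingers":-1},{"x":0,"y":0,"z":0.035,"rx":0,"ry":0,"rz":0,"fingers":-1},{"x":0,"y":0,"z":0.035,"rx":0,"ry":0,"rz":0,"fingers":-1},{"x":0,"y":0,"z":0.035,"rx":0,"ry":0,"rz":0,"fingers":-1},{"x":0,"y":0,"z":0.025,"rx":0,"ry":0,"rz":0,"fingers":-1},{"x":0,"y":0,"z":0.010,"rx":0,"ry":0,"rz":0,"fingers":-1},{"x":0,"y":0,"z":0,"rx":0,"ry":0,"rz":0,"fingers":-1},{"x":0,"y":0,"z":0,"rx":0,"ry":0,"rz":0,"fingers":-1},{"x":0,"y":0,"z":0,"rx":0,"ry":0,"rz":0,"fingers":-1}]'
cat > st.py <<'E'
from h import *
import sys
b=np.array([.5446,.0045]); a=np.radians(15); X=np.array([np.cos(a),np.sin(a)]); Y=np.array([-X[1],X[0]])
F=[];P=[]
for i in range(int(sys.argv[1]) if len(sys.argv)>1 else 3):
    o=observe(); F.append(o["force"]); P.append(o["position"]); snapshot("wrist")
F=np.mean(F,0); P=np.mean(P,0); d=P[:2]-b
print("rel button x,y mm",(1000*d@X).round(1),(1000*d@Y).round(1),"z",P[2].round(4),"F rx,ry,z",(F[:2]@X).round(1),(F[:2]@Y).round(1),F[2].round(1),"clk",o["clock"],"open",round(o["opening"],4))
E
python3 st.py; python3 look.py w4.png | tail -6
```

```text
clock: 5.7
position: [0.5458, 0.0045, 0.1069]
eef_rot: [0.001, 0.609, 0.793, 0.001]
force: [0.1, -0.5, -0.4]
opening: 0.0003
gripper_force: 0.0
rel button x,y mm 1.0 -0.3 z 0.1068 F rx,ry,z 0.1 -0.5 -0.3 clk 5.8 open -0.0
[0.5452 0.0045 0.1064] [ 0.19  0.08 -0.22] 0.00011678508823052758
button_top [([245.8, 277.2], 0.57, [0.5438, 0.0124, 0.078])]
first_hole [([121.9, 366.3], 0.77, [0.5772, 0.0877, 0.046])]
sliding_fence [([80.0, 288.4], 0.88, [0.5275, 0.0971, 0.05])]
cup [([276.9, 411.2], 0.94, [0.6165, 0.0165, 0.085])]
rack [([120.4, 363.5], 0.61, [0.5795, 0.0892, 0.03])]
```

View pics/w4.png

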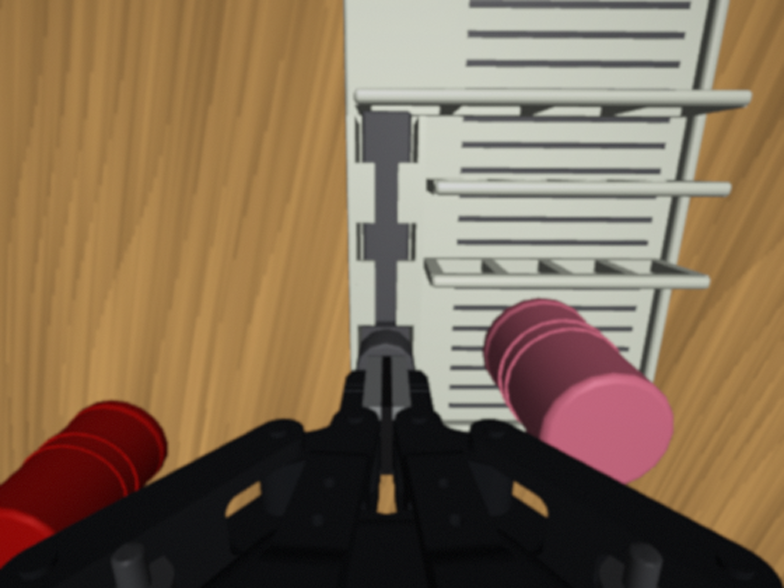

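The shut fingertips are centred over the cap at (387,355), and the next hole is at (386,242). cup2 is clear of the gripper. I'll descend to contact.

```bash
python3 -m handwheel '[{"x":0,"y":-0.0007,"z":0.005,"rx":0,"ry":0,"rz":0,"fingers":-1},{"x":0,"y":0,"z":0.005,"rx":0,"ry":0,"rz":0,"fingers":-1},{"x":0,"y":0,"z":0.002,"rx":0,"ry":0,"rz":0,"fingers":-1},{"x":0,"y":0,"z":0.001,"rx":0,"ry":0,"rz":0,"fingers":-1},{"x":0,"y":0,"z":0.001,"rx":0,"ry":0,"rz":0,"fingers":-1},{"x":0,"y":0,"z":0,"rx":0,"ry":0,"rz":0,"fingers":-1}]'; python3 st.py 2
```

```text
clock: 6.75
position: [0.5436, 0.0043, 0.0919]
eef_rot: [-0.0, 0.609, 0.793, -0.0]
force: [-3.3, -0.1, 7.2]
opening: -0.0002
gripper_force: 3.5
rel button x,y mm -1.1 0.1 z 0.0919 F rx,ry,z -2.6 0.9 6.7 clk 6.8 open 0.0001
```

```bash
python3 -m handwheel '[{"x":0,"y":0,"z":0.001,"rx":0,"ry":0,"rz":0,"fingers":-1},{"x":0,"y":0,"z":0.001,"rx":0,"ry":0,"rz":0,"fingers":-1},{"x":0,"y":0,"z":0.001,"rx":0,"ry":0,"rz":0,"fingers":-1},{"x":0,"y":0,"z":0,"rx":0,"ry":0,"rz":0,"fingers":-1}]'; python3 st.py 2;  python3 -m handwheel '[{"x":0,"y":0,"z":0.001,"rx":0,"ry":0,"rz":0,"fingers":-1},{"x":0,"y":0,"z":0.001,"rx":0,"ry":0,"rz":0,"fingers":-1},{"x":0,"y":0,"z":0,"rx":0,"ry":0,"rz":0,"fingers":-1}]'; python3 st.py 2
```

```text
clock: 7.25
position: [0.5435, 0.0043, 0.0893]
eef_rot: [-0.0, 0.609, 0.793, -0.0]
force: [-3.6, -0.4, 9.0]
opening: 0.0001
gripper_force: 4.5
rel button x,y mm -1.1 0.1 z 0.0893 F rx,ry,z -3.2 0.9 9.1 clk 7.3 open 0.0002
clock: 7.65
position: [0.5436, 0.0043, 0.0875]
eef_rot: [-0.0, 0.609, 0.793, -0.0]
force: [-3.6, -0.0, 10.3]
opening: -0.0001
gripper_force: 5.2
rel button x,y mm -1.0 0.1 z 0.0875 F rx,ry,z -3.6 1.1 10.3 clk 7.7 open -0.0002
```

```bash
python3 -m handwheel '[{"x":0,"y":0,"z":0.001,"rx":0,"ry":0,"rz":0,"fingers":-1},{"x":0,"y":0,"z":0.0003,"rx":0,"ry":0,"rz":0,"fingers":-1},{"x":0,"y":0,"z":0,"rx":0,"ry":0,"rz":0,"fingers":-1}]'; python3 st.py 2;  python3 -m handwheel '[{"x":0.001,"y":0,"z":0,"rx":0,"ry":0,"rz":0,"fingers":-1},{"x":0.001,"y":0,"z":0,"rx":0,"ry":0,"rz":0,"fingers":-1},{"x":0.001,"y":0,"z":0,"rx":0,"ry":0,"rz":0,"fingers":-1},{"x":0.001,"y":0,"z":0,"rx":0,"ry":0,"rz":0,"fingers":-1}]'; python3 st.py 2
```

```text
clock: 8.05
position: [0.5436, 0.0043, 0.0864]
eef_rot: [-0.0, 0.609, 0.793, -0.0]
force: [-5.0, 0.5, 10.7]
opening: 0.0
gripper_force: 5.6
rel button x,y mm -1.0 0.1 z 0.0864 F rx,ry,z -4.8 1.3 10.9 clk 8.1 open -0.0
clock: 8.55
position: [0.5428, 0.0073, 0.0866]
eef_rot: [0.001, 0.609, 0.793, -0.001]
force: [-4.7, -3.5, 11.5]
opening: 0.0
gripper_force: 5.6
rel button x,y mm -1.0 3.2 z 0.0866 F rx,ry,z -5.1 -2.0 11.2 clk 8.6 open 0.0002
```

It is sliding with about 2.5 N, so the button is clear of the hole edge. I'll continue.

```bash
python3 -m handwheel '[{"x":0.001,"y":0,"z":0,"rx":0,"ry":0,"rz":0,"fingers":-1},{"x":0.001,"y":0,"z":0,"rx":0,"ry":0,"rz":0,"fingers":-1},{"x":0.001,"y":0,"z":0,"rx":0,"ry":0,"rz":0,"fingers":-1},{"x":0.001,"y":0,"z":0,"rx":0,"ry":0,"rz":0,"fingers":-1}]'; python3 st.py 2;  python3 -m handwheel '[{"x":0.0015,"y":0,"z":0,"rx":0,"ry":0,"rz":0,"fingers":-1},{"x":0.0015,"y":0,"z":0,"rx":0,"ry":0,"rz":0,"fingers":-1},{"x":0.0015,"y":0,"z":0,"rx":0,"ry":0,"rz":0,"fingers":-1},{"x":0.0015,"y":0,"z":0,"rx":0,"ry":0,"rz":0,"fingers":-1},{"x":0.0015,"y":0,"z":0,"rx":0,"ry":0,"rz":0,"fingers":-1},{"x":0.0015,"y":0,"z":0,"rx":0,"ry":0,"rz":0,"fingers":-1}]'; python3 st.py 2; python3 look.py w5.png | grep -E "button|sliding"
```

```text
clock: 9.05
position: [0.5418, 0.0111, 0.0865]
eef_rot: [0.001, 0.609, 0.793, -0.001]
force: [-3.6, -3.7, 10.8]
opening: 0.0005
gripper_force: 5.6
rel button x,y mm -1.0 7.2 z 0.0866 F rx,ry,z -4.8 -2.3 11.2 clk 9.1 open 0.0
clock: 9.75
position: [0.5395, 0.0199, 0.0865]
eef_rot: [0.001, 0.609, 0.793, -0.0]
force: [-4.1, -3.9, 10.9]
opening: 0.0001
gripper_force: 5.6
rel button x,y mm -0.9 16.3 z 0.0866 F rx,ry,z -5.0 -2.2 11.3 clk 9.8 open -0.0001
button_top [([249.9, 282.3], 0.86, [0.5386, 0.0345, 0.078])]
sliding_fence [([75.0, 294.6], 0.74, [0.5237, 0.1131, 0.05]), ([298.1, 424.1], 0.16, [0.6326, 0.015, 0.05])]
```

View pics/w5.png

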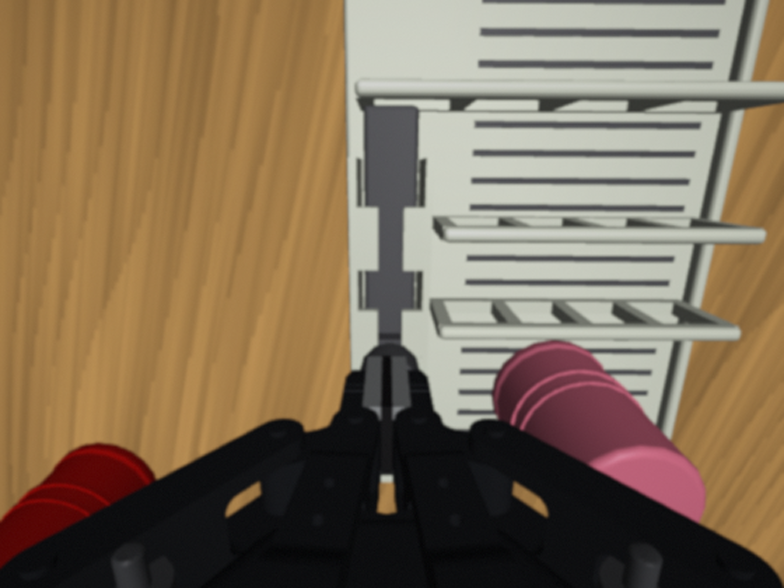

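The button is down in the slot and has travelled about 16 mm. The next hole is ahead at (390,290), and the fence (row 90) has moved out with it. I'll slide to about 34 mm, lift, and step back behind the cap.

```bash
python3 -m handwheel '[{"x":0.002,"y":0,"z":0,"rx":0,"ry":0,"rz":0,"fingers":-1},{"x":0.002,"y":0,"z":0,"rx":0,"ry":0,"rz":0,"fingers":-1},{"x":0.002,"y":0,"z":0,"rx":0,"ry":0,"rz":0,"fingers":-1},{"x":0.002,"y":0,"z":0,"rx":0,"ry":0,"rz":0,"fingers":-1},{"x":0.002,"y":0,"z":0,"rx":0,"ry":0,"rz":0,"fingers":-1},{"x":0.002,"y":0,"z":0,"rx":0,"ry":0,"rz":0,"fingers":-1},{"x":0.002,"y":0,"z":0,"rx":0,"ry":0,"rz":0,"fingers":-1},{"x":0.002,"y":0,"z":0,"rx":0,"ry":0,"rz":0,"fingers":-1},{"x":0.001,"y":0,"z":0,"rx":0,"ry":0,"rz":0,"fingers":-1},{"x":0,"y":0,"z":0,"rx":0,"ry":0,"rz":0,"fingers":-1}]'; python3 st.py 2
python3 -m handwheel '[{"x":0,"y":0,"z":-0.002,"rx":0,"ry":0,"rz":0,"fingers":-1},{"x":0,"y":0,"z":-0.013,"rx":0,"ry":0,"rz":0,"fingers":-1},{"x":-0.018,"y":0.0005,"z":0,"rx":0,"ry":0,"rz":0,"fingers":-1},{"x":-0.018,"y":0,"z":0,"rx":0,"ry":0,"rz":0,"fingers":-1},{"x":0,"y":0,"z":0,"rx":0,"ry":0,"rz":0,"fingers":-1},{"x":0,"y":0,"z":0,"rx":0,"ry":0,"rz":0,"fingers":-1}]'; python3 st.py 2; python3 look.py w6.png | grep -E "button|sliding"
```

```text
clock: 11.15
position: [0.5351, 0.0365, 0.0866]
eef_rot: [0.001, 0.609, 0.793, -0.0]
force: [-3.7, -2.4, 10.4]
opening: 0.0
gripper_force: 5.6
rel button x,y mm -0.9 33.4 z 0.0866 F rx,ry,z -4.0 -1.7 10.3 clk 11.2 open -0.0002
clock: 11.85
position: [0.5448, 0.0025, 0.0998]
eef_rot: [-0.0, 0.609, 0.793, 0.0]
force: [-0.1, -0.1, -0.7]
opening: 0.0002
gripper_force: 0.0
rel button x,y mm -0.3 -1.8 z 0.0998 F rx,ry,z -0.1 -0.0 -0.5 clk 11.9 open 0.0002
button_top [([202.4, 277.4], 0.96, [0.5365, 0.036, 0.078])]
sliding_fence [([39.0, 285.5], 0.65, [0.52, 0.1131, 0.05])]
```

```bash
python3 -m handwheel '[{"x":0,"y":0,"z":0.010,"rx":0,"ry":0,"rz":0,"fingers":-1},{"x":0,"y":0,"z":0.010,"rx":0,"ry":0,"rz":0,"fingers":-1},{"x":0,"y":0,"z":0.008,"rx":0,"ry":0,"rz":0,"fingers":-1},{"x":0,"y":0,"z":0.003,"rx":0,"ry":0,"rz":0,"fingers":-1},{"x":0,"y":0,"z":0,"rx":0,"ry":0,"rz":0,"fingers":-1}]'; python3 st.py 2
python3 -m handwheel '[{"x":0.003,"y":0,"z":0,"rx":0,"ry":0,"rz":0,"fingers":-1},{"x":0.003,"y":0,"z":0,"rx":0,"ry":0,"rz":0,"fingers":-1},{"x":0.002,"y":0,"z":0,"rx":0,"ry":0,"rz":0,"fingers":-1},{"x":0.001,"y":0,"z":0,"rx":0,"ry":0,"rz":0,"fingers":-1},{"x":0.001,"y":0,"z":0,"rx":0,"ry":0,"rz":0,"fingers":-1},{"x":0.001,"y":0,"z":0,"rx":0,"ry":0,"rz":0,"fingers":-1}]'; python3 st.py 2
```

```text
clock: 12.75
position: [0.5445, 0.0025, 0.0681]
eef_rot: [-0.001, 0.609, 0.793, -0.0]
force: [0.7, 0.7, -0.3]
opening: -0.0002
gripper_force: 0.0
rel button x,y mm -0.5 -2.0 z 0.0683 F rx,ry,z 0.4 -0.1 -0.4 clk 12.8 open -0.0001
clock: 13.45
position: [0.5425, 0.012, 0.0693]
eef_rot: [0.001, 0.608, 0.794, -0.0]
force: [1.0, -4.6, 0.8]
opening: 0.0003
gripper_force: 2.9
rel button x,y mm -0.0 7.8 z 0.0693 F rx,ry,z -0.3 -4.9 0.5 clk 13.5 open -0.0001
```

In contact at about 5 N, which is the rubbing friction. I'll push 6 mm first, still short of any hole.

```bash
python3 -m handwheel '[{"x":0.001,"y":0,"z":0,"rx":0,"ry":0,"rz":0,"fingers":-1},{"x":0.001,"y":0,"z":0,"rx":0,"ry":0,"rz":0,"fingers":-1},{"x":0.001,"y":0,"z":0,"rx":0,"ry":0,"rz":0,"fingers":-1},{"x":0.001,"y":0,"z":0,"rx":0,"ry":0,"rz":0,"fingers":-1},{"x":0.001,"y":0,"z":0,"rx":0,"ry":0,"rz":0,"fingers":-1},{"x":0.001,"y":0,"z":0,"rx":0,"ry":0,"rz":0,"fingers":-1}]'; python3 st.py 2
python3 look.py w7.png | grep -E "button|sliding"
```

```text
clock: 14.15
position: [0.541, 0.0184, 0.0694]
eef_rot: [0.001, 0.609, 0.793, -0.0]
force: [-1.1, -3.6, 3.0]
opening: -0.0003
gripper_force: 2.0
rel button x,y mm 0.1 14.4 z 0.0694 F rx,ry,z -1.4 -3.8 2.9 clk 14.2 open -0.0001
button_top [([234.3, 278.2], 0.69, [0.5344, 0.0463, 0.078])]
sliding_fence [([61.7, 283.9], 0.76, [0.519, 0.1132, 0.05])]
```

The force fell and an upward drag appeared, which may be the pop. I'll check that in the picture.

Run:
```python
import cv2
a=cv2.imread("pics/w7.png"); cv2.imwrite("pics/w7c.png",cv2.resize(a[60:420,280:640],None,fx=1.6,fy=1.6,interpolation=cv2.INTER_CUBIC))
```

```text
(no output)
```

View pics/w7c.png

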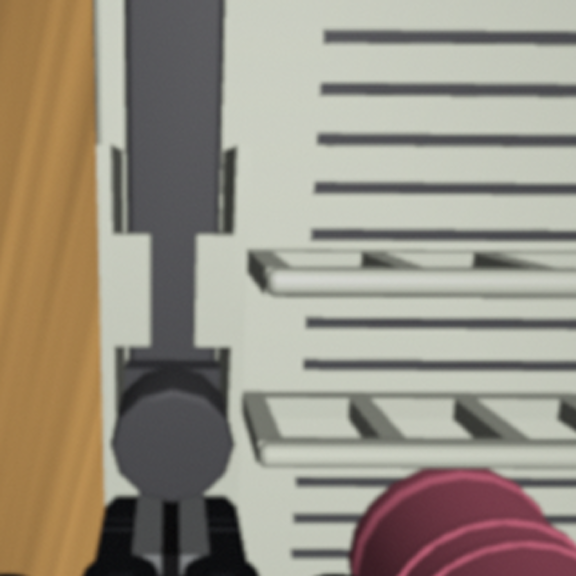

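The picture shows the hole's front edge at (172,347) and the shoulder's front edge about 3 mm behind it at (172,363). So the button is at the hole, at the near end of its play. I'll ease it 1 mm further towards the middle and read the force.

```bash
python3 -m handwheel '[{"x":0.0005,"y":0,"z":0,"rx":0,"ry":0,"rz":0,"fingers":-1},{"x":0.0005,"y":0,"z":0,"rx":0,"ry":0,"rz":0,"fingers":-1},{"x":0,"y":0,"z":0,"rx":0,"ry":0,"rz":0,"fingers":-1}]'; python3 st.py 3
python3 -m handwheel '[{"x":-0.004,"y":0,"z":0,"rx":0,"ry":0,"rz":0,"fingers":-1},{"x":-0.010,"y":0,"z":0,"rx":0,"ry":0,"rz":0,"fingers":-1},{"x":-0.010,"y":0,"z":0,"rx":0,"ry":0,"rz":0,"fingers":-1},{"x":0,"y":0,"z":-0.030,"rx":0,"ry":0,"rz":0,"fingers":-1},{"x":0,"y":0,"z":0,"rx":0,"ry":0,"rz":0,"fingers":-1},{"x":0,"y":0,"z":0,"rx":0,"ry":0,"rz":0,"fingers":-1}]'; python3 st.py 2; python3 look.py w8.png | grep -E "button|sliding"
```

```text
clock: 14.85
position: [0.5407, 0.0197, 0.0694]
eef_rot: [0.0, 0.609, 0.793, 0.0]
force: [-0.4, -4.9, 3.3]
opening: 0.0003
gripper_force: 2.2
rel button x,y mm 0.2 15.8 z 0.0694 F rx,ry,z -0.4 -4.4 3.8 clk 14.95 open -0.0
clock: 15.6
position: [0.5467, -0.0037, 0.0992]
eef_rot: [0.0, 0.609, 0.793, 0.0]
force: [0.9, -0.7, -1.0]
opening: 0.0001
gripper_force: 0.0
rel button x,y mm -0.4 -8.3 z 0.0989 F rx,ry,z 0.3 -0.8 -0.8 clk 15.65 open 0.0003
button_top [([174.0, 279.9], 0.71, [0.535, 0.0438, 0.078])]
sliding_fence [([84.6, 276.9], 0.71, [0.5226, 0.0845, 0.05])]
```

Now a height test. I'll touch the cap's top: a popped-up cap meets the tips at TCP z ≈ 0.092, a held-down one at ≈ 0.088.

```bash
python3 -m handwheel '[{"x":0.025,"y":0,"z":0,"rx":0,"ry":0,"rz":0,"fingers":-1},{"x":0.024,"y":0,"z":0,"rx":0,"ry":0,"rz":0,"fingers":-1},{"x":0,"y":0,"z":0.004,"rx":0,"ry":0,"rz":0,"fingers":-1},{"x":0,"y":0,"z":0.001,"rx":0,"ry":0,"rz":0,"fingers":-1},{"x":0,"y":0,"z":0,"rx":0,"ry":0,"rz":0,"fingers":-1},{"x":0,"y":0,"z":0,"rx":0,"ry":0,"rz":0,"fingers":-1}]'; python3 st.py 2
python3 -m handwheel '[{"x":0,"y":0,"z":0.001,"rx":0,"ry":0,"rz":0,"fingers":-1},{"x":0,"y":0,"z":0.001,"rx":0,"ry":0,"rz":0,"fingers":-1},{"x":0,"y":0,"z":0.0005,"rx":0,"ry":0,"rz":0,"fingers":-1},{"x":0,"y":0,"z":0,"rx":0,"ry":0,"rz":0,"fingers":-1}]'; python3 st.py 2
```

```text
clock: 16.6
position: [0.5341, 0.0434, 0.0939]
eef_rot: [0.0, 0.609, 0.793, 0.0]
force: [-0.6, 0.2, 0.3]
opening: -0.0002
gripper_force: 0.0
rel button x,y mm -0.1 40.3 z 0.094 F rx,ry,z -0.1 0.3 -0.1 clk 16.65 open 0.0
clock: 17.1
position: [0.5337, 0.044, 0.0914]
eef_rot: [-0.0, 0.609, 0.793, -0.0]
force: [-0.1, 1.1, 0.8]
opening: -0.0
gripper_force: 0.0
rel button x,y mm -0.2 41.0 z 0.0914 F rx,ry,z -0.3 0.4 0.3 clk 17.15 open -0.0003
```

```bash
python3 -m handwheel '[{"x":0,"y":0,"z":0.001,"rx":0,"ry":0,"rz":0,"fingers":-1},{"x":0,"y":0,"z":0.0005,"rx":0,"ry":0,"rz":0,"fingers":-1},{"x":0,"y":0,"z":0,"rx":0,"ry":0,"rz":0,"fingers":-1}]'; python3 st.py 2
```

```text
clock: 17.5
position: [0.5338, 0.0441, 0.0899]
eef_rot: [-0.0, 0.609, 0.793, 0.0]
force: [-0.1, 0.3, -0.6]
opening: -0.0
gripper_force: 0.0
rel button x,y mm -0.2 41.0 z 0.0899 F rx,ry,z 0.3 0.2 -0.3 clk 17.55 open -0.0
```

No contact at 0.0899, so the button has not popped and must be just short of the hole. I'll go back behind it and continue in small steps.

```bash
python3 -m handwheel '[{"x":0,"y":0,"z":-0.009,"rx":0,"ry":0,"rz":0,"fingers":-1},{"x":-0.020,"y":0,"z":0,"rx":0,"ry":0,"rz":0,"fingers":-1},{"x":-0.020,"y":0,"z":0,"rx":0,"ry":0,"rz":0,"fingers":-1},{"x":0,"y":0,"z":0,"rx":0,"ry":0,"rz":0,"fingers":-1},{"x":0,"y":0,"z":0.015,"rx":0,"ry":0,"rz":0,"fingers":-1},{"x":0,"y":0,"z":0.015,"rx":0,"ry":0,"rz":0,"fingers":-1},{"x":0.005,"y":0,"z":0,"rx":0,"ry":0,"rz":0,"fingers":-1},{"x":0.004,"y":0,"z":0,"rx":0,"ry":0,"rz":0,"fingers":-1},{"x":0.002,"y":0,"z":0,"rx":0,"ry":0,"rz":0,"fingers":-1},{"x":0.002,"y":0,"z":0,"rx":0,"ry":0,"rz":0,"fingers":-1},{"x":0.001,"y":0,"z":0,"rx":0,"ry":0,"rz":0,"fingers":-1}]'; python3 st.py 2
python3 -m handwheel '[{"x":0.0007,"y":0,"z":0,"rx":0,"ry":0,"rz":0,"fingers":-1},{"x":0,"y":0,"z":0,"rx":0,"ry":0,"rz":0,"fingers":-1}]'; python3 st.py 2
```

```text
clock: 18.7
position: [0.5408, 0.0193, 0.0696]
eef_rot: [0.0, 0.609, 0.793, 0.0]
force: [0.1, -0.6, -0.1]
opening: 0.0
gripper_force: 0.0
rel button x,y mm 0.1 15.3 z 0.0695 F rx,ry,z 0.3 -0.3 -0.5 clk 18.75 open -0.0
clock: 19.0
position: [0.5405, 0.0195, 0.0691]
eef_rot: [0.0, 0.609, 0.793, 0.0]
force: [-0.0, -0.7, -0.4]
opening: -0.0
gripper_force: 0.1
rel button x,y mm -0.1 15.6 z 0.0691 F rx,ry,z -0.5 0.1 -0.4 clk 19.05 open 0.0002
```

```bash
python3 -m handwheel '[{"x":0.0007,"y":0,"z":0,"rx":0,"ry":0,"rz":0,"fingers":-1},{"x":0,"y":0,"z":0,"rx":0,"ry":0,"rz":0,"fingers":-1}]'; python3 st.py 2; python3 -m handwheel '[{"x":0.0007,"y":0,"z":0,"rx":0,"ry":0,"rz":0,"fingers":-1},{"x":0,"y":0,"z":0,"rx":0,"ry":0,"rz":0,"fingers":-1}]'; python3 st.py 2
```

```text
clock: 19.3
position: [0.5404, 0.0197, 0.0691]
eef_rot: [0.001, 0.609, 0.793, -0.0]
force: [0.2, -4.0, -0.1]
opening: -0.0002
gripper_force: 1.9
rel button x,y mm -0.1 15.8 z 0.0691 F rx,ry,z -0.8 -4.0 0.0 clk 19.35 open 0.0
clock: 19.6
position: [0.5404, 0.0199, 0.0691]
eef_rot: [0.001, 0.609, 0.793, -0.0]
force: [0.8, -7.5, -0.4]
opening: 0.0
gripper_force: 3.5
rel button x,y mm -0.1 16.0 z 0.0691 F rx,ry,z -0.4 -7.1 0.5 clk 19.65 open -0.0002
```

```bash
python3 - <<'E'
import cv2
# has the cap's apparent place changed? crop saved for later comparison
E
python3 look.py w9.png | grep button
```

```text
button_top [([234.6, 276.0], 0.75, [0.5329, 0.0475, 0.078])]
```

```bash
python3 -m handwheel '[{"x":0.0004,"y":0,"z":0,"rx":0,"ry":0,"rz":0,"fingers":-1},{"x":0,"y":0,"z":0,"rx":0,"ry":0,"rz":0,"fingers":-1}]'; python3 st.py 2; python3 -m handwheel '[{"x":0.0004,"y":0,"z":0,"rx":0,"ry":0,"rz":0,"fingers":-1},{"x":0,"y":0,"z":0,"rx":0,"ry":0,"rz":0,"fingers":-1}]'; python3 st.py 2
```

```text
clock: 20.2
position: [0.5401, 0.021, 0.0692]
eef_rot: [0.0, 0.609, 0.793, 0.0]
force: [0.4, -2.1, 2.6]
opening: -0.0002
gripper_force: 1.2
rel button x,y mm -0.1 17.3 z 0.0692 F rx,ry,z -0.5 -1.3 2.2 clk 20.25 open 0.0001
clock: 20.5
position: [0.5399, 0.0219, 0.0691]
eef_rot: [0.0, 0.609, 0.793, 0.0]
force: [0.9, -2.9, 1.8]
opening: 0.0002
gripper_force: 1.1
rel button x,y mm -0.1 18.1 z 0.0691 F rx,ry,z 0.1 -2.6 2.1 clk 20.55 open 0.0
```

The force fell to about 2.5 N, which is the free-sliding level, so it has likely popped. I'll run the height test again.

```bash
python3 -m handwheel '[{"x":-0.004,"y":0,"z":0,"rx":0,"ry":0,"rz":0,"fingers":-1},{"x":-0.011,"y":0,"z":0,"rx":0,"ry":0,"rz":0,"fingers":-1},{"x":0,"y":0,"z":-0.015,"rx":0,"ry":0,"rz":0,"fingers":-1},{"x":0,"y":0,"z":-0.015,"rx":0,"ry":0,"rz":0,"fingers":-1},{"x":0.020,"y":0,"z":0,"rx":0,"ry":0,"rz":0,"fingers":-1},{"x":0.020,"y":0,"z":0,"rx":0,"ry":0,"rz":0,"fingers":-1},{"x":0,"y":0,"z":0.004,"rx":0,"ry":0,"rz":0,"fingers":-1},{"x":0,"y":0,"z":0.001,"rx":0,"ry":0,"rz":0,"fingers":-1},{"x":0,"y":0,"z":0.001,"rx":0,"ry":0,"rz":0,"fingers":-1},{"x":0,"y":0,"z":0,"rx":0,"ry":0,"rz":0,"fingers":-1}]'; python3 st.py 2
python3 -m handwheel '[{"x":0,"y":0,"z":0.001,"rx":0,"ry":0,"rz":0,"fingers":-1},{"x":0,"y":0,"z":0.0005,"rx":0,"ry":0,"rz":0,"fingers":-1},{"x":0,"y":0,"z":0,"rx":0,"ry":0,"rz":0,"fingers":-1}]'; python3 st.py 2
```

```text
clock: 21.6
position: [0.5334, 0.0451, 0.0926]
eef_rot: [-0.0, 0.609, 0.793, -0.0]
force: [0.2, 0.9, 0.7]
opening: 0.0
gripper_force: 0.0
rel button x,y mm -0.2 42.2 z 0.0927 F rx,ry,z -0.5 0.8 0.5 clk 21.65 open 0.0001
clock: 22.0
position: [0.5336, 0.0456, 0.092]
eef_rot: [0.0, 0.609, 0.793, 0.0]
force: [-1.3, -1.3, 4.1]
opening: -0.0
gripper_force: 2.1
rel button x,y mm -0.0 42.5 z 0.092 F rx,ry,z -1.5 -0.9 4.6 clk 22.05 open -0.0003
```

Contact is at 0.092, so the button has popped up at about 42 mm. I'll lift away and go over the pink cup.

```bash
python3 -m handwheel '[{"x":0,"y":0,"z":-0.020,"rx":0,"ry":0,"rz":0,"fingers":-1},{"x":0,"y":0,"z":-0.040,"rx":0,"ry":0,"rz":0,"fingers":-1},{"x":0,"y":0,"z":-0.040,"rx":0,"ry":0,"rz":0,"fingers":1},{"x":-0.0315,"y":-0.0205,"z":-0.030,"rx":0,"ry":0,"rz":0,"fingers":1},{"x":-0.0315,"y":-0.0205,"z":-0.028,"rx":0,"ry":0,"rz":0,"fingers":1},{"x":-0.0315,"y":-0.0205,"z":0,"rx":0,"ry":0,"rz":0,"fingers":1},{"x":-0.0315,"y":-0.0205,"z":0,"rx":0,"ry":0,"rz":0,"fingers":1},{"x":-0.0315,"y":-0.0205,"z":0,"rx":0,"ry":0,"rz":0,"fingers":1},{"x":-0.0315,"y":-0.0205,"z":0,"rx":0,"ry":0,"rz":0,"fingers":1},{"x":-0.0315,"y":-0.0205,"z":0,"rx":0,"ry":0,"rz":0,"fingers":1},{"x":-0.0315,"y":-0.0205,"z":0,"rx":0,"ry":0,"rz":0,"fingers":1},{"x":0,"y":0,"z":0,"rx":0,"ry":0,"rz":0,"fingers":1}]'
cat > cup.py <<'E'
from h import *
import sys
def pink(p,c,z,tag):
    h=cv2.cvtColor(p["color"],cv2.COLOR_BGR2HSV); b=p["color"].astype(int)
    m=((h[...,0]>160)&(b[...,0]>60)&(b[...,0]-b[...,1]>15)).astype(np.uint8)
    n,l,s,ce=cv2.connectedComponentsWithStats(m)
    for i in range(1,n):
        if s[i,4]>60: print(tag,"pink",s[i].tolist(),ce[i].round(1),"top z85:",atz(c,ce[i][::-1],z).round(4))
    mt=m*(h[...,2]>165).astype(np.uint8); n,l,s,ce=cv2.connectedComponentsWithStats(mt)
    for i in range(1,n):
        if s[i,4]>60: print(tag," bright top",s[i].tolist(),ce[i].round(1),atz(c,ce[i][::-1],z).round(4))
o=observe(); p=snapshot("wrist"); pink(p,cam(p,o),float(sys.argv[1]),"wrist"); cv2.imwrite("pics/"+sys.argv[2],p["color"])
for n in ["scene","side"]: p=snapshot(n); pink(p,cam(p),float(sys.argv[1]),n); cv2.imwrite("pics/%s_"%n+sys.argv[2],p["color"])
go([.441,-.24,.25],15,o)
E
python3 cup.py .085 c1.png; python3 look.py w10.png | grep -v button
```

```text
clock: 23.3
position: [0.4388, -0.2431, 0.249]
eef_rot: [0.0, 0.611, 0.792, -0.001]
force: [-0.2, 0.5, 0.2]
opening: 0.0854
gripper_force: 0.0
wrist pink [254, 155, 49, 61, 2243] [278.1 186.9] top z85: [ 0.4375 -0.2309  0.085 ]
wrist  bright top [258, 157, 43, 15, 108] [280.5 161.1] [ 0.4334 -0.2068  0.085 ]
wrist  bright top [254, 167, 49, 49, 1907] [278.1 190.6] [ 0.4384 -0.2345  0.085 ]
scene pink [367, 190, 20, 14, 209] [376.7 196.3] top z85: [0.6316 0.0071 0.085 ]
scene pink [227, 228, 22, 17, 258] [237.8 235.7] top z85: [ 0.4419 -0.2393  0.085 ]
scene  bright top [367, 190, 20, 14, 209] [376.7 196.3] [0.6316 0.0071 0.085 ]
scene  bright top [227, 228, 22, 17, 258] [237.8 235.7] [ 0.4419 -0.2393  0.085 ]
side pink [288, 185, 16, 8, 99] [295.7 188.1] top z85: [0.6337 0.0056 0.085 ]
side pink [270, 248, 20, 15, 219] [279.5 254.4] top z85: [ 0.4344 -0.2449  0.085 ]
side  bright top [288, 185, 16, 7, 95] [295.7 188. ] [0.6344 0.0063 0.085 ]
side  bright top [270, 248, 20, 13, 211] [279.5 254.1] [ 0.4349 -0.2441  0.085 ]
shift mm [ 2.5  2.9 -1. ] tool y at 14.71 tilt [-6.e-04 -9.e-04 -1.e+00] rz -0.29223952320360524 j [-0.53  0.2   1.72 -0.    1.22 -0.78]
shift mm [203.  168.1  -0.7] tool y at 14.95 tilt [-3.0e-04  1.2e-03 -1.0e+00] rz -1.0496760252993766 j [-0.52  0.2   1.72  0.    1.22 -0.78]
[ 0.44   -0.2395  0.2491] [0.47 0.2  0.13] 0.08524296008939991
first_hole [([40.5, 467.9], 0.78, [0.5784, -0.0513, 0.046])]
sliding_fence []
cup [([152.8, 152.9], 0.82, [0.3185, -0.226, 0.085]), ([186.9, 275.2], 0.78, [0.436, -0.2277, 0.085]), ([70.6, 275.6], 0.7, [0.41, -0.1293, 0.085])]
rack [([42.1, 468.0], 0.81, [0.5867, -0.0469, 0.03])]
```

```bash
python3 cup.py .085 c2.png | grep -E "wrist|shift"
python3 - <<'E'
from h import *
o=observe(); print(o["position"])
E
```

```text
wrist pink [253, 157, 46, 22, 258] [276.5 164.4] top z85: [ 0.432  -0.2066  0.085 ]
wrist pink [251, 168, 49, 51, 1973] [275.3 193.5] top z85: [ 0.4382 -0.2338  0.085 ]
wrist  bright top [259, 161, 39, 14, 90] [280.4 164.5] [ 0.4356 -0.2058  0.085 ]
wrist  bright top [251, 170, 49, 49, 1888] [275.4 194.1] [ 0.4384 -0.2344  0.085 ]
shift mm [-1.   0.4 -0.5] tool y at 15.06 tilt [ 1.e-04  2.e-04 -1.e+00] rz 0.06258081809821192 j [-0.52  0.2   1.72  0.    1.22 -0.78]
[ 0.4401907  -0.23953651  0.24949913]
```

View pics/c2.png

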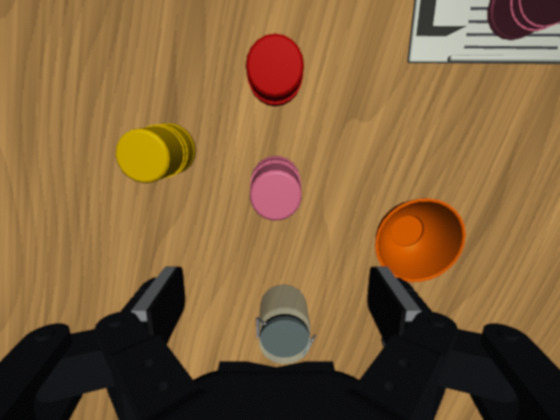

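The picture shows the wanted pink cup alone at (275,190), with red at (275,68), yellow at (150,155), the bowl at (420,240) and the jar at (285,330). I'll turn 90° so the fingers close along the bay's narrow direction and centre the cup where it must fit. The fence tops at 50 mm stay below the grip.

```bash
python3 -m handwheel '[{"x":0,"y":0,"z":0,"rx":0,"ry":0,"rz":8.2,"fingers":1},{"x":0,"y":0,"z":0,"rx":0,"ry":0,"rz":8.2,"fingers":1},{"x":0,"y":0,"z":0,"rx":0,"ry":0,"rz":8.2,"fingers":1},{"x":0,"y":0,"z":0,"rx":0,"ry":0,"rz":8.2,"fingers":1},{"x":0,"y":0,"z":0,"rx":0,"ry":0,"rz":8.2,"fingers":1},{"x":0,"y":0,"z":0,"rx":0,"ry":0,"rz":8.2,"fingers":1},{"x":0,"y":0,"z":0,"rx":0,"ry":0,"rz":8.2,"fingers":1},{"x":0,"y":0,"z":0,"rx":0,"ry":0,"rz":8.2,"fingers":1},{"x":0,"y":0,"z":0,"rx":0,"ry":0,"rz":8.2,"fingers":1},{"x":0,"y":0,"z":0,"rx":0,"ry":0,"rz":8.2,"fingers":1},{"x":0,"y":0,"z":0,"rx":0,"ry":0,"rz":8,"fingers":1},{"x":0,"y":0,"z":0,"rx":0,"ry":0,"rz":0,"fingers":1}]'
python3 -m handwheel '[{"x":0,"y":0,"z":0,"rx":0,"ry":0,"rz":0,"fingers":1},{"x":0,"y":0,"z":0,"rx":0,"ry":0,"rz":0,"fingers":1},{"x":0,"y":0,"z":0,"rx":0,"ry":0,"rz":0,"fingers":1}]'
python3 cup.py .085 c3.png | grep -E "wrist|shift"
```

```text
clock: 25.1
position: [0.44, -0.2398, 0.2495]
eef_rot: [-0.0, 0.991, 0.131, 0.0]
force: [0.1, -0.6, 0.4]
opening: 0.0854
gripper_force: 0.0
clock: 25.4
position: [0.44, -0.2399, 0.2495]
eef_rot: [-0.0, 0.991, 0.131, 0.0]
force: [1.0, -0.1, 0.3]
opening: 0.0855
gripper_force: 0.0
wrist pink [248, 161, 49, 61, 2106] [271.9 194. ] top z85: [ 0.4432 -0.2348  0.085 ]
wrist  bright top [248, 174, 49, 48, 1837] [271.7 197.2] [ 0.4401 -0.2355  0.085 ]
shift mm [ 0.9  0.3 -0.5] tool y at -74.95 tilt [ 1.e-04  1.e-04 -1.e+00] rz -89.95270954911246 j [-0.52  0.2   1.72  0.    1.22  0.79]
```

```bash
python3 -m handwheel '[{"x":0,"y":-0.003,"z":0.030,"rx":0,"ry":0,"rz":0,"fingers":1},{"x":0,"y":0,"z":0.040,"rx":0,"ry":0,"rz":0,"fingers":1},{"x":0,"y":0,"z":0.040,"rx":0,"ry":0,"rz":0,"fingers":1},{"x":0,"y":0,"z":0.030,"rx":0,"ry":0,"rz":0,"fingers":1},{"x":0,"y":0,"z":0.020,"rx":0,"ry":0,"rz":0,"fingers":1},{"x":0,"y":0,"z":0.015,"rx":0,"ry":0,"rz":0,"fingers":1},{"x":0,"y":0,"z":0.0085,"rx":0,"ry":0,"rz":0,"fingers":1},{"x":0,"y":0,"z":0,"rx":0,"ry":0,"rz":0,"fingers":1},{"x":0,"y":0,"z":0,"rx":0,"ry":0,"rz":0,"fingers":1}]'
python3 -m handwheel '[{"x":0,"y":0,"z":0,"rx":0,"ry":0,"rz":0,"fingers":0.5},{"x":0,"y":0,"z":0,"rx":0,"ry":0,"rz":0,"fingers":0.4},{"x":0,"y":0,"z":0,"rx":0,"ry":0,"rz":0,"fingers":0.3},{"x":0,"y":0,"z":0,"rx":0,"ry":0,"rz":0,"fingers":0.2},{"x":0,"y":0,"z":0,"rx":0,"ry":0,"rz":0,"fingers":0.1},{"x":0,"y":0,"z":0,"rx":0,"ry":0,"rz":0,"fingers":0},{"x":0,"y":0,"z":0,"rx":0,"ry":0,"rz":0,"fingers":-0.5},{"x":0,"y":0,"z":0,"rx":0,"ry":0,"rz":0,"fingers":-0.5},{"x":0,"y":0,"z":0,"rx":0,"ry":0,"rz":0,"fingers":-0.5},{"x":0,"y":0,"z":0,"rx":0,"ry":0,"rz":0,"fingers":-0.5}]'
```

```text
clock: 26.45
position: [0.4397, -0.2373, 0.0665]
eef_rot: [0.0, 0.991, 0.13, 0.0]
force: [0.6, -0.7, 0.2]
opening: 0.0854
gripper_force: 0.0
clock: 27.45
position: [0.4395, -0.2372, 0.0671]
eef_rot: [0.0, 0.991, 0.13, 0.001]
force: [-1.6, 0.6, 6.7]
opening: 0.0505
gripper_force: 61.6
```

The cup is gripped at 50.5 mm, matching its top diameter. While lifting, I'll pin down the fixed fence from the earlier wrist views with known poses.

```bash
python3 -m handwheel '[{"x":0,"y":0,"z":-0.010,"rx":0,"ry":0,"rz":0,"fingers":-0.5},{"x":0,"y":0,"z":-0.030,"rx":0,"ry":0,"rz":0,"fingers":-0.5},{"x":0,"y":0,"z":-0.040,"rx":0,"ry":0,"rz":0,"fingers":-0.5},{"x":0,"y":0,"z":-0.040,"rx":0,"ry":0,"rz":0,"fingers":-0.5},{"x":0,"y":0,"z":-0.030,"rx":0,"ry":0,"rz":0,"fingers":-0.5},{"x":0,"y":0,"z":0,"rx":0,"ry":0,"rz":0,"fingers":-0.5}]'
python3 - <<'E'
from h import *
p=snapshot("wrist"); a=np.radians(15); X=np.array([np.cos(a),np.sin(a)]); Y=np.array([-X[1],X[0]]); b=np.array([.5446,.0045])
def C(pos,yaw):
    # tool y at yaw, z down, x = yaw+90
    t=np.radians(yaw); R=np.array([[-np.sin(t),np.cos(t),0],[np.cos(t),np.sin(t),0],[0,0,-1]]).T; R=np.c_[[-np.sin(t),np.cos(t),0],[np.cos(t),np.sin(t),0],[0,0,-1]]
    q=Ro.from_matrix(R).as_quat(); return cam(p,{"eef_rot":[q[3],q[0],q[1],q[2]],"position":pos})
V={"w2":(C([.5492,-.0001,.2453],16.35),{"fixL":(414,172),"fixR":(582,178),"slL":(374,122),"slR":(589,127),"f2R":(573,233)}),
"w4":(C([.5455,.0045,.1066],15),{"fixL":(436,187),"fixR":(728,188),"slL":(360,97),"slR":(748,97),"f2R":(706,282)}),
"w5":(C([.5395,.0199,.0865],15),{"fixL":(446,236),"fixR":(762,236),"slL":(362,88),"f2R":(737,333)}),
"w7":(C([.541,.0184,.0694],15),{"fixL":(280+270/1.6,60+282/1.6),"f2L":(280+265/1.6,60+454/1.6)})}
for n,(c,d) in V.items():
    for k,(x,y) in d.items():
        w=atz(c,(y/1.4,x/1.4),.050); r=w[:2]-b; print(n,k,w[:2].round(4),"rel button0 (x,y mm)",(1000*r@X).round(1),(1000*r@Y).round(1))
print("expected fixed 70, f2 ?, sliding 104 ; fence left end x?")
E
```

```text
clock: 28.05
position: [0.4414, -0.2383, 0.221]
eef_rot: [0.003, 0.991, 0.13, 0.004]
force: [0.3, -0.7, -0.9]
opening: 0.0505
gripper_force: 62.8
w2 fixL [0.5482 0.0724] rel button0 (x,y mm) 21.0 64.6
w2 fixR [0.6644 0.1023] rel button0 (x,y mm) 141.0 63.4
w2 slL [0.5118 0.0962] rel button0 (x,y mm) -7.9 97.1
w2 slR [0.6552 0.135 ] rel button0 (x,y mm) 140.6 97.4
w2 f2R [0.6739 0.0642] rel button0 (x,y mm) 140.4 24.2
w4 fixL [0.5481 0.0728] rel button0 (x,y mm) 21.1 65.0
w4 fixR [0.6637 0.1034] rel button0 (x,y mm) 140.7 64.7
w4 slL [0.5099 0.0975] rel button0 (x,y mm) -9.5 98.8
w4 slR [0.6549 0.1364] rel button0 (x,y mm) 140.7 98.9
w4 f2R [0.6734 0.0649] rel button0 (x,y mm) 140.1 25.0
w5 fixL [0.5486 0.0722] rel button0 (x,y mm) 21.4 64.4
w5 fixR [0.6635 0.1031] rel button0 (x,y mm) 140.4 64.5
w5 slL [0.5057 0.1134] rel button0 (x,y mm) -9.4 115.2
w5 f2R [0.6733 0.0653] rel button0 (x,y mm) 140.0 25.4
w7 fixL [0.5482 0.0728] rel button0 (x,y mm) 21.1 65.0
w7 f2L [0.5588 0.0351] rel button0 (x,y mm) 21.6 25.9
expected fixed 70, f2 ?, sliding 104 ; fence left end x?
```

The fence readings agree across four views: fixed fence centre at 64.7 mm and sliding fence at 98.5 + 44 mm in the cap-relative frame. The bay's middle is therefore at world (0.597, 0.126). I'll compute the shift.

Run:
```python
from h import *
snapshot("wrist"); go([.597,.1257,.221],-75)
```

```text
shift mm [ 246.3 -309.5   -4.5] tool y at -75.02 tilt [ 1.e-03 -5.e-04 -1.e+00] rz -0.02301374484576968 j [-0.52  0.22  1.78  0.    1.14  0.79]
```

```bash
python3 -m handwheel '[{"x":0.0150,"y":-0.0195,"z":0,"rx":0,"ry":0,"rz":0,"fingers":-0.5},{"x":0.0224,"y":-0.0281,"z":0,"rx":0,"ry":0,"rz":0,"fingers":-0.5},{"x":0.0224,"y":-0.0281,"z":0,"rx":0,"ry":0,"rz":0,"fingers":-0.5},{"x":0.0224,"y":-0.0281,"z":0,"rx":0,"ry":0,"rz":0,"fingers":-0.5},{"x":0.0224,"y":-0.0281,"z":0,"rx":0,"ry":0,"rz":0,"fingers":-0.5},{"x":0.0224,"y":-0.0281,"z":0,"rx":0,"ry":0,"rz":0,"fingers":-0.5},{"x":0.0224,"y":-0.0281,"z":0,"rx":0,"ry":0,"rz":0,"fingers":-0.5},{"x":0.0224,"y":-0.0281,"z":0,"rx":0,"ry":0,"rz":0,"fingers":-0.5},{"x":0.0224,"y":-0.0281,"z":0,"rx":0,"ry":0,"rz":0,"fingers":-0.5},{"x":0.0224,"y":-0.0281,"z":0,"rx":0,"ry":0,"rz":0,"fingers":-0.5},{"x":0.0150,"y":-0.0190,"z":0,"rx":0,"ry":0,"rz":0,"fingers":-0.5},{"x":0.0147,"y":-0.0181,"z":0,"rx":0,"ry":0,"rz":0,"fingers":-0.5}]'
python3 -m handwheel '[{"x":0,"y":0,"z":0,"rx":0,"ry":0,"rz":0,"fingers":-0.5},{"x":0,"y":0,"z":0,"rx":0,"ry":0,"rz":0,"fingers":-0.5},{"x":0,"y":0,"z":0,"rx":0,"ry":0,"rz":0,"fingers":-0.5}]'
python3 - <<'E'
from h import *
go([.597,.1257,.221],-75); o=observe(); p=snapshot("wrist"); c=cam(p,o); cv2.imwrite("pics/p1.png",p["color"])
b=np.array([.5446,.0045]);a=np.radians(15); X=np.array([np.cos(a),np.sin(a)]); Y=np.array([-X[1],X[0]])
# white profile across the rack at several rel x, height .05
g=cv2.cvtColor(p["color"],cv2.COLOR_BGR2GRAY)
for x in [100,115,125,135]:
    ys=np.arange(50,165,2.); v=[]
    for y in ys:
        r,cc=proj(c,[*(b+x/1000*X+y/1000*Y),.05]); v.append(int(g[int(round(r)),int(round(cc))]) if 0<=r<420 and 0<=cc<560 else -1)
    print(x,list(zip(ys.astype(int).tolist(),v)))
print([(np.round(r["position"]),r["conf"],((atz(c,r["position"],.05)[:2]-b)@np.c_[X,Y]*1000).round(1)) for r in search_frame(p,"sliding_fence")[:2]])
for n in ["scene","side"]:
    q=snapshot(n); cq=cam(q); print(n,[(round(r["conf"],2),((atz(cq,r["position"],.05)[:2]-b)@np.c_[X,Y]*1000).round(1)) for r in search_frame(q,"sliding_fence")[:2]])
E
```

```text
clock: 29.35
position: [0.5965, 0.1269, 0.2135]
eef_rot: [0.0, 0.991, 0.131, -0.002]
force: [-0.1, -0.1, -0.8]
opening: 0.0502
gripper_force: 62.7
clock: 29.65
position: [0.5963, 0.1246, 0.215]
eef_rot: [0.0, 0.992, 0.13, -0.001]
force: [0.5, 0.5, -0.2]
opening: 0.0507
gripper_force: 62.7
shift mm [ 0.9 -0.8 -6. ] tool y at -75.06 tilt [-2.4e-03 -8.0e-04 -1.0e+00] rz -0.05716326073765288 j [ 0.19  0.39  1.53 -0.    1.22  1.5 ]
100 [(50, 196), (52, 190), (54, 113), (56, 147), (58, 197), (60, 196), (62, 176), (64, 170), (66, 204), (68, 181), (70, 187), (72, 182), (74, 165), (76, 98), (78, 185), (80, 199), (82, 199), (84, 195), (86, 123), (88, 142), (90, 200), (92, 199), (94, 196), (96, 126), (98, 143), (100, 200), (102, 201), (104, 201), (106, 173), (108, 145), (110, 200), (112, 202), (114, 203), (116, 173), (118, 104), (120, 187), (122, 203), (124, 202), (126, 175), (128, 106), (130, 188), (132, 204), (134, 203), (136, 190), (138, 172), (140, 194), (142, 131), (144, 175), (146, 195), (148, 127), (150, 135), (152, 201), (154, 205), (156, 205), (158, 181), (160, 106), (162, 180), (164, 
[... 1492 characters left out ...]
), (74, 155), (76, 108), (78, 191), (80, 203), (82, 204), (84, 175), (86, 100), (88, 177), (90, 205), (92, 205), (94, 202), (96, 113), (98, 166), (100, 205), (102, 205), (104, 206), (106, 129), (108, 148), (110, 205), (112, 206), (114, 207), (116, 185), (118, 121), (120, 199), (122, 207), (124, 207), (126, 202), (128, 106), (130, 193), (132, 208), (134, 208), (136, 205), (138, 182), (140, 176), (142, 134), (144, 190), (146, 203), (148, 139), (150, 160), (152, 209), (154, 208), (156, 210), (158, 179), (160, 105), (162, 206), (164, 210)]
[(array([173., 230.]), 0.57, array([105.7, 146.3]))]
scene [(0.94, array([ 28.3, 101.9])), (0.48, array([ 93. , -41.1]))]
side [(0.93, array([ 32.5, 111.1]))]
```

The fences read at 61–67 mm and about 137–145 mm, and the cup's rim would span 73–133 mm, so it fits with about 5 mm on each side. Lowering.

```bash
python3 -m handwheel '[{"x":0,"y":-0.0004,"z":0.020,"rx":0,"ry":0,"rz":0,"fingers":-0.5},{"x":0,"y":0,"z":0.025,"rx":0,"ry":0,"rz":0,"fingers":-0.5},{"x":0,"y":0,"z":0.025,"rx":0,"ry":0,"rz":0,"fingers":-0.5},{"x":0,"y":0,"z":0.015,"rx":0,"ry":0,"rz":0,"fingers":-0.5},{"x":0,"y":0,"z":0.010,"rx":0,"ry":0,"rz":0,"fingers":-0.5},{"x":0,"y":0,"z":0,"rx":0,"ry":0,"rz":0,"fingers":-0.5},{"x":0,"y":0,"z":0,"rx":0,"ry":0,"rz":0,"fingers":-0.5}]'; python3 st.py 2
python3 -m handwheel '[{"x":0,"y":0,"z":0.010,"rx":0,"ry":0,"rz":0,"fingers":-0.5},{"x":0,"y":0,"z":0.010,"rx":0,"ry":0,"rz":0,"fingers":-0.5},{"x":0,"y":0,"z":0.010,"rx":0,"ry":0,"rz":0,"fingers":-0.5},{"x":0,"y":0,"z":0.004,"rx":0,"ry":0,"rz":0,"fingers":-0.5},{"x":0,"y":0,"z":0,"rx":0,"ry":0,"rz":0,"fingers":-0.5},{"x":0,"y":0,"z":0,"rx":0,"ry":0,"rz":0,"fingers":-0.5}]'; python3 st.py 2
```

```text
clock: 30.65
position: [0.5976, 0.126, 0.1217]
eef_rot: [-0.0, 0.991, 0.13, 0.001]
force: [-0.2, 0.1, -0.5]
opening: 0.0505
gripper_force: 62.7
rel button x,y mm 82.7 103.6 z 0.1219 F rx,ry,z 0.2 0.0 -0.3 clk 30.7 open 0.0504
clock: 31.35
position: [0.5972, 0.126, 0.0869]
eef_rot: [-0.0, 0.991, 0.13, 0.0]
force: [0.1, 0.9, -0.6]
opening: 0.0504
gripper_force: 62.7
rel button x,y mm 82.4 103.7 z 0.0871 F rx,ry,z 0.0 0.5 -1.0 clk 31.4 open 0.0504
```

```bash
python3 -m handwheel '[{"x":0,"y":0,"z":0.004,"rx":0,"ry":0,"rz":0,"fingers":-0.5},{"x":0,"y":0,"z":0.003,"rx":0,"ry":0,"rz":0,"fingers":-0.5},{"x":0,"y":0,"z":0.002,"rx":0,"ry":0,"rz":0,"fingers":-0.5},{"x":0,"y":0,"z":0.001,"rx":0,"ry":0,"rz":0,"fingers":-0.5},{"x":0,"y":0,"z":0,"rx":0,"ry":0,"rz":0,"fingers":-0.5},{"x":0,"y":0,"z":0,"rx":0,"ry":0,"rz":0,"fingers":-0.5}]'; python3 st.py 2
```

```text
clock: 32.05
position: [0.5971, 0.126, 0.077]
eef_rot: [-0.0, 0.991, 0.13, 0.0]
force: [0.2, 0.1, -0.6]
opening: 0.0502
gripper_force: 62.7
rel button x,y mm 82.2 103.8 z 0.0771 F rx,ry,z 0.3 0.3 -0.7 clk 32.1 open 0.0506
```

```bash
python3 -m handwheel '[{"x":0,"y":0,"z":0.001,"rx":0,"ry":0,"rz":0,"fingers":-0.5},{"x":0,"y":0,"z":0.001,"rx":0,"ry":0,"rz":0,"fingers":-0.5},{"x":0,"y":0,"z":0,"rx":0,"ry":0,"rz":0,"fingers":-0.5}]'; python3 st.py 2; python3 -m handwheel '[{"x":0,"y":0,"z":0.0007,"rx":0,"ry":0,"rz":0,"fingers":-0.5},{"x":0,"y":0,"z":0,"rx":0,"ry":0,"rz":0,"fingers":-0.5}]'; python3 st.py 2
```

```text
clock: 32.45
position: [0.5972, 0.126, 0.0752]
eef_rot: [-0.0, 0.991, 0.13, 0.0]
force: [0.0, 0.6, 0.4]
opening: 0.0503
gripper_force: 62.8
rel button x,y mm 82.2 103.8 z 0.0752 F rx,ry,z 0.2 0.6 0.6 clk 32.5 open 0.0505
clock: 32.75
position: [0.5972, 0.126, 0.0751]
eef_rot: [-0.0, 0.991, 0.13, 0.0]
force: [-0.9, -0.5, 4.8]
opening: 0.0504
gripper_force: 63.4
rel button x,y mm 82.2 103.8 z 0.0751 F rx,ry,z -1.6 0.4 4.9 clk 32.8 open 0.0509
```

The cup is on the floor at TCP z 0.075, as expected. I'll release slowly and retreat.

```bash
python3 -m handwheel '[{"x":0,"y":0,"z":0,"rx":0,"ry":0,"rz":0,"fingers":0.3},{"x":0,"y":0,"z":0,"rx":0,"ry":0,"rz":0,"fingers":0.5},{"x":0,"y":0,"z":0,"rx":0,"ry":0,"rz":0,"fingers":0.7},{"x":0,"y":0,"z":0,"rx":0,"ry":0,"rz":0,"fingers":0.9},{"x":0,"y":0,"z":0,"rx":0,"ry":0,"rz":0,"fingers":1},{"x":0,"y":0,"z":0,"rx":0,"ry":0,"rz":0,"fingers":1},{"x":0,"y":0,"z":-0.010,"rx":0,"ry":0,"rz":0,"fingers":1},{"x":0,"y":0,"z":-0.020,"rx":0,"ry":0,"rz":0,"fingers":1},{"x":0,"y":0,"z":-0.040,"rx":0,"ry":0,"rz":0,"fingers":1},{"x":0,"y":0,"z":-0.040,"rx":0,"ry":0,"rz":0,"fingers":1},{"x":0,"y":0,"z":-0.040,"rx":0,"ry":0,"rz":0,"fingers":1},{"x":0,"y":0,"z":0,"rx":0,"ry":0,"rz":0,"fingers":1}]'; python3 -m handwheel '[{"x":0,"y":0,"z":0,"rx":0,"ry":0,"rz":0,"fingers":1},{"x":0,"y":0,"z":0,"rx":0,"ry":0,"rz":0,"fingers":1},{"x":0,"y":0,"z":0,"rx":0,"ry":0,"rz":0,"fingers":1}]'; python3 cup.py .093 c4.png
python3 - <<'E'
from h import *
o=observe(); p=snapshot("wrist"); c=cam(p,o)
b=np.array([.5446,.0045]);a=np.radians(15); M=np.c_[[np.cos(a),np.sin(a)],[-np.sin(a),np.cos(a)]]
for th,z in [("button_top",.078),("sliding_fence",.05)]: print(th,[(round(r["conf"],2),((atz(c,r["position"],z)[:2]-b)@M*1000).round(1)) for r in search_frame(p,th)[:2]])
E
```

```text
clock: 34.05
position: [0.6002, 0.1266, 0.2318]
eef_rot: [-0.0, 0.991, 0.13, 0.007]
force: [0.7, -0.5, 0.9]
opening: 0.0855
gripper_force: 0.0
clock: 34.35
position: [0.5963, 0.1258, 0.2228]
eef_rot: [0.0, 0.991, 0.13, -0.002]
force: [0.7, 0.0, -0.0]
opening: 0.0851
gripper_force: 0.0
wrist pink [373, 163, 42, 49, 260] [384.9 182.4] top z85: [0.6413 0.0436 0.093 ]
wrist pink [251, 165, 51, 21, 194] [272.9 172. ] top z85: [0.6255 0.1364 0.093 ]
wrist pink [394, 176, 58, 54, 2437] [422.8 202.7] top z85: [0.6332 0.0062 0.093 ]
wrist pink [248, 178, 56, 55, 2379] [275.2 205. ] top z85: [0.5985 0.1272 0.093 ]
wrist  bright top [396, 177, 55, 53, 2259] [423.1 203.1] [0.6329 0.0058 0.093 ]
wrist  bright top [248, 180, 54, 52, 2222] [274.6 205.6] [0.5979 0.1276 0.093 ]
scene pink [376, 153, 17, 11, 116] [384.1 158.1] top z85: [0.5982 0.1207 0.093 ]
scene pink [367, 189, 21, 15, 194] [376.8 196.1] top z85: [6.333e-01 3.000e-04 9.300e-02]
scene  bright top [376, 153, 17, 11, 116] [384.1 158.1] [0.5982 0.1207 0.093 ]
scene  bright top [367, 189, 21, 15, 194] [376.8 196.1] [6.333e-01 3.000e-04 9.300e-02]
side pink [257, 172, 14, 7, 82] [263.6 174.8] top z85: [0.5898 0.1137 0.093 ]
side pink [288, 185, 16, 9, 101] [295.7 188.1] top z85: [ 0.6254 -0.0075  0.093 ]
side  bright top [257, 172, 14, 6, 75] [263.7 174.6] [0.5911 0.1152 0.093 ]
side  bright top [288, 185, 16, 7, 96] [295.5 187.9] [ 0.6256 -0.0063  0.093 ]
shift mm [-244.7  313.3  -26.5] tool y at -75.02 tilt [-3.e-03 -5.e-04 -1.e+00] rz 89.97578866395713 j [0.19 0.39 1.52 0.   1.24 1.5 ]
button_top [(0.97, array([ 8.7, 43.9]))]
sliding_fence [(0.75, array([ 14.7, 127.3]))]
```

The cup stands at (0.598, 0.127), upright and between the fences. cup2 is unmoved and the button was felt popped up. Handing in.

```bash
python3 -c "
from plant import order
print(order.hand_in())"
```

```text
the job is handed in; nothing more can be done
None
```

I handed the job in, but the hand-in returned no verdict: the button popped up in the next hole with the fence about 43 mm out, and the pink cup stands upside down on the tray between the fences.

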